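# Hang the hay rack on the empty hook of the grooming carousel

## Robot

A 6-joint arm with a two-finger parallel gripper is mounted at the origin on the work surface. World frame = base frame: x ahead of the robot, y to its left, z up, the work surface at z = 0. Lengths are in m, angles in degrees, forces in N, time in s.
With the tool pointing down it reaches from about 0.4 to 0.825 m from the base axis. Payload 7 kg.
Tool frame: the origin (TCP) lies midway between the tips of the shut fingers; the grasp point (between the pads) lies 19 mm behind it (r.hold_point_z is the distance from the TCP to the grasp point, in m); y points along the fingers, z is the direction in which the jaws open and shut, and the axes are right-handed (so a half turn about y gives the same grasp; the last joint's range is limited). The gripper opens to 88 mm and grips with 3 to 60 N. Pads are 19 mm wide; open, the fingers measure 130 mm over their backs; the gripper's body (78 mm by 193 mm) begins 47 mm behind the grasp point.
Start: joints at [-51.79, 20.546, 0.682, 0, -70.136, -16.507], TCP at [0.25, -0.627, 0.227] pointing down, gripper open.
Joint ranges: [-176.03, 176.03], [-82.01, 121.73], [-58.28, 71.71], [-173.87, 95.51], [-174.79, -0.11], [-173.66, 173.66]. Speed limits (degrees/s): [136.94, 136.94, 172.46, 180, 180, 180].

## Interface

Orientations are given as [roll, pitch, yaw] about the fixed x, y, z axes, in that order (R = Rz(yaw) Ry(pitch) Rx(roll)).
In Python, from plant import r, imaging gives the robot as it stands.
- The arm moves only by the tool drive_tool, never from a script. Its argument "deltas" is a list of rows, each a list of 6 numbers: the shift along the world's x, y, z in cm, then the turn, a rotation vector about the world's x, y, z in rad. In form: [[tx, ty, tz, rx, ry, rz], ...]. A call has exactly 8 rows; each row is the pose to reach, as a shift and turn from the pose commanded when the call began; what a row does not reach only later rows make up. A row lasts 1/12 s, in which the tool goes at most 41.7 mm and 7.16 degrees, less where a joint would pass 70% of its speed; a pose out of reach is approached as far as the arm can. A call with a gripper value outside its range is refused whole. "claw" is the opening, from 0 (shut) to 1 (fully open), set as the call begins (left out, the last holds). The fingers move at their own pace and stop on an object; "squeeze" is the grip in N (left out, the last holds). Time passes only in rows, so rows that repeat a pose let the fingers close, or fill a call up. It gives the time, the measured TCP pose, the force and the opening at its end, in the units of the state.
- r.get_state(): the state, without advancing time (a new reading comes with each control period).
- imaging.capture(name): name is "scene" or "top"; returns the picture (480x640x3 uint8, red, green, blue); there is no depth.
- imaging.get_calibration(name): a dict with "mtx" (3x3 intrinsics, pixels), "k1" (the pictures are not rectified: a ray, as slopes to the right and down, at radius r is drawn at 1 + k1 r^2 times it, then the intrinsics apply), "R" (3x3) and "t" (3): a world point X has camera coordinates R X + t. Camera axes: x right, y down, z forward; pixel columns grow to the right and rows downward; lengths in m; the calibration is good to about 2 mm. A picture is of the moment at which its call begins. get_calibration takes no time and is no camera call.
- r.close_job(): hands the job in, once; it reports no verdict.
Trained networks look in the newest picture that a camera, given by its name, has taken for a name from the list of things; names that differ only in an ending like _2 or _b are one class to them, and where a whole thing is asked for, a point or a joint stands for the part that bears it (a point fixed in the world has none). Each returns a list of dicts, best first, with "score" (0 to 1); they miss things now and then, are a little off and sometimes report something else, mostly with a low value. They report only what shows in the picture. A call takes as long as a camera call. They do not tell look-alikes from the thing itself.
- imaging.search_frame(camera, label): "bbox" ([left, top, right, bottom] in pixels, round what is visible of it).
- imaging.outline_of(camera, label): "region" (480x640 bool, what is visible of it) and "bbox" ([left, top, right, bottom] in pixels, round what is visible of it).
- imaging.landmark_of(camera, label): "position" ([column, row] in pixels: a listed point, or the origin of a listed thing).
The state is a dict: "time_s": time; "joints": joint angles; "qd": joint speeds; "joint_torque": joint torques, N m; "tcp_pos": TCP position; "eef_rot": TCP orientation; "contact_force": force on the tool from outside, world axes, zero at the start; "moment": the same for the moment, N m; "gripper_width": finger opening in m.
Only numpy, scipy, OpenCV 4.12 (cv2) and the standard library are available. Lean on these libraries where they do the work, as an engineer would, in place of code of your own. Each camera call takes 0.05 s, during which the arm holds its last target.

## Task

Turn the grooming carousel until its one empty hook points straight at the robot. Then hang the white hay rack, which lies on its side on the shelf, on that hook: upright, its back to the carousel's post, its square eye slid right down over the upturned tip until it rests on the hook's arm, and let go of it. Leave the bowl with the ball, the jar and the scoop where they are.

Things in the scene. Friction and masses are not known exactly. Their poses are not given: they have to be found in the camera images.
- stand: Fixed round foot of the carousel, 180 mm across, 18 mm high. Origin on the shelf on the carousel's upright turning axis, axes along the robot's. The empty hook points straight at the robot when it lies on the -x side of this axis. The post is 24 mm thick; a turning disc 154 mm across spans heights 22 to 58 mm.
- carousel (a joint): Angle (rad), counter-clockwise from above; 0 or a whole turn (6.283) = empty hook pointing straight at the robot (-x). Turns either way, stays where left (dry friction about 0.12 N m). Four alike hooks 90 degrees apart; three carry a comb, a brush and a small trowel that cannot come off and reach at most 135 mm from the axis.
- knob (a point): Middle of the turning bar on top of the carousel, on the axis, height 267 mm. Bar 66 mm long along this point's x (the line of the empty hook), 14 mm thick along its y, heights 245 to 285 mm; gripped from above across its thickness it turns the carousel. It stands on a round canopy 100 mm across, heights 233 to 245 mm, above the hooks.
- hook_free (a point): Seat of the empty hook: on top of its level round arm (8 mm thick), on the centre line of its upturned tip; height 164 mm, 95 mm from the turning axis. The tip is a round upright pin 8 mm thick, its round end at height 196 mm. Axes turn with the carousel: x points from the hook in to the post.
- rack_center (a point): White plastic hay rack, 150 mm tall, 70 wide, about 0.28 kg, lying on its side at first. Site in its back plate, half-way up its height, width and plate thickness, 35 mm above the shelf at first. x: to its top (level at first, up at the end). y: to its front. z: across its width. Plate 8 mm thick; basket in front of the lower half, x -75 to 0, y 4 to 54 mm.
- rack_neck (a point): Middle of the rack's neck, the bare upper half of the back plate (same axes; x 37 mm from rack_center): 44 mm wide (z), 8 mm thick (y), x 0 to 75 from rack_center. Gripped front-to-back while lying. When the rack hangs, a hand gripping front-to-back would strike post and canopy; the neck's two edges, 44 mm apart, can be gripped from above once it stands.
- rack_foot (a point): Middle of the rack's flat weighted foot face (x -75, y 13 mm from rack_center): 82 mm deep (y -28 to 54), 70 mm wide. Rack's mass centre about 28 mm above it: resting on the foot's lower edge with its x axis raised over 45 degrees, the rack falls upright by itself. A spacer bar 15 mm high stands out 24 mm behind the plate here.
- rack_eye (a point): Centre of the lower mouth of the rack's eye behind the neck (x 51, y -12, z 0 mm from rack_center, same axes). Square channel 16 by 16 mm, 24 mm long along x, open both ends, 26 mm wide outside, out to y -26. Fully hung, this point is at hook_free within the play, the foot 38 mm above the shelf, the spacer leaning on the turning disc.
- bowl: Terracotta bowl, 130 mm across, 55 mm high, loose; origin under its centre. To be left alone.
- ball_center (a point): Centre of a wicker ball 70 mm across lying in the bowl. To be left alone.
- jar: Glass treat jar with steel cap, 84 mm across, 130 mm high; origin under its centre. To be left alone.
- scoop: Plastic scoop, about 180 mm long, 38 mm high, lying with its handle to -x; origin on the shelf under its box-shaped head. To be left alone.
There are look-alikes about, which are no part of the job. What is shaped like the part that bears rack_center but blue is not meant.

How it is judged (in metres and radians):
On the way:
1. The empty hook points at the robot (within about 17 degrees), before the rack is on it (x of hook_free in the frame of stand below -0.0908 m and distance between rack_eye and hook_free above 0.05 m), for 0.2 s.
At the end, for the whole second after the job is handed in: The hook that was empty points at the robot within 17 degrees, and the hay rack hangs on it at rest: lower mouth of its eye within 12 mm of the hook's seat, upright within 10 degrees, its back to the post within 23 degrees (x of hook_free in the frame of stand below -0.0908 m and distance between rack_eye and hook_free below 0.012 m and angle between rack_center's own x axis and vertical below 0.17 rad and angle between the y axis of rack_center and the x axis of hook_free, either way round below 0.4 rad); the robot touches nothing.
It fails at once if The bowl is moved by more than 40 mm (distance of bowl from where it was at the start of the episode above 0.04 m).
It fails at once if The ball is moved by more than 40 mm (distance of ball_center from where it was at the start of the episode above 0.04 m).
It fails at once if The jar is moved by more than 40 mm (distance of jar from where it was at the start of the episode above 0.04 m).
It fails at once if The scoop is moved by more than 40 mm (distance of scoop from where it was at the start of the episode above 0.04 m).
It also fails if it takes over 72 s, if anything falls off the work surface, if the arm or the gripper's body presses on something with over 40 N, if the wrist force passes 120 N, or if a joint passes its speed limit or range.

## Working session

There is one attempt and no reset: what is moved stays moved. The work goes in short steps, Python scripts to look and compute and a tool call to move; the robot and the scene stay as the last step left them, time stands still between calls to the robot, and variables do not carry over. Pictures are saved under pics/ and viewed, and the job is handed in when it is done.

Besides the shell and the picture viewer there is one more tool, called after ">>>" as name(argument=value, ...) on one line, values as JSON. drive_tool: Moves the arm, as the interface text tells. Its arguments: {"type":"object","properties":{"deltas":{"type":"array"},"claw":{"type":"number"},"squeeze":{"type":"number"}},"required":["deltas"]}

```bash
ls; mkdir -p pics; python3 - <<'E'
from plant import r, imaging
import cv2
for n in ("scene","top"):
    im=imaging.capture(n); cv2.imwrite(f"pics/{n}0.png",im[:,:,::-1]); c=imaging.get_calibration(n); print(n,c)
print(r.get_state(), r.hold_point_z)
E
```

```text
pics
scene {'mtx': array([[486.87018516,   0.        , 322.48637541],
       [  0.        , 486.87018516, 233.01740527],
       [  0.        ,   0.        ,   1.        ]]), 'k1': 0.04081224689721909, 'R': array([[-0.68486746,  0.72849095, -0.01604697],
       [ 0.50967464,  0.4631832 , -0.72504696],
       [-0.52075746, -0.5047398 , -0.68851246]]), 't': array([ 0.37996705, -0.16847592,  1.64867134])}
top {'mtx': array([[548.80916094,   0.        , 315.21127892],
       [  0.        , 548.80916094, 236.35180689],
       [  0.        ,   0.        ,   1.        ]]), 'k1': -0.05954425794488786, 'R': array([[ 0.01340273, -0.9997206 ,  0.01947044],
       [-0.98495151, -0.01655528, -0.1720362 ],
       [ 0.17231047, -0.01687169, -0.98489819]]), 't': array([-1.24073519e-03,  5.81972791e-01,  1.62692991e+00])}
{'time_s': 0.1, 'joints': array([-5.17889952e+01,  2.05873463e+01,  6.39306818e-01, -1.76943951e-02,
       -7.01356660e+01, -1.65060537e+01]), 'qd': array([-0.02584712, -0.06917529,  0.07253574, -0.00506698, -0.04820282,
       -0.03586171]), 'joint_torque': array([-1.61977496e-03, -5.84163773e+01,  2.93752098e+01,  7.01556042e+00,
        1.02057066e-02, -5.85200632e-05]), 'tcp_pos': array([ 0.24943878, -0.62675273,  0.22571849]), 'eef_rot': array([-8.99150175e+01,  7.83503119e-03,  2.16989323e+01]), 'contact_force': array([-0.50546614,  0.10345482,  0.13944151]), 'moment': array([-0.01143127, -0.01319624, -0.03581858]), 'gripper_width': 0.08745087927640785} 0.0188
```

View pics/scene0.png

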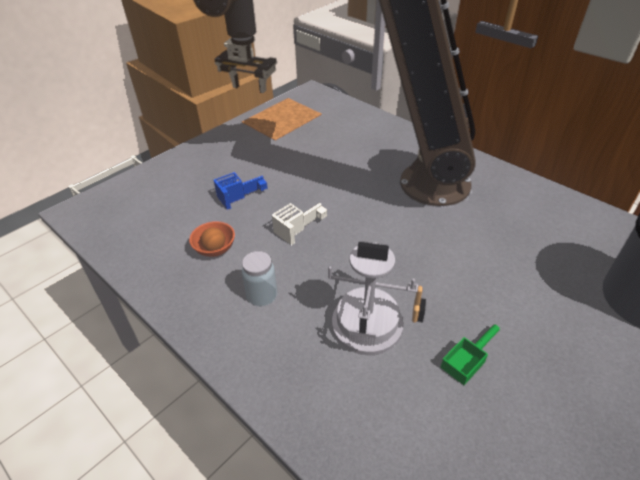

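View pics/top0.png

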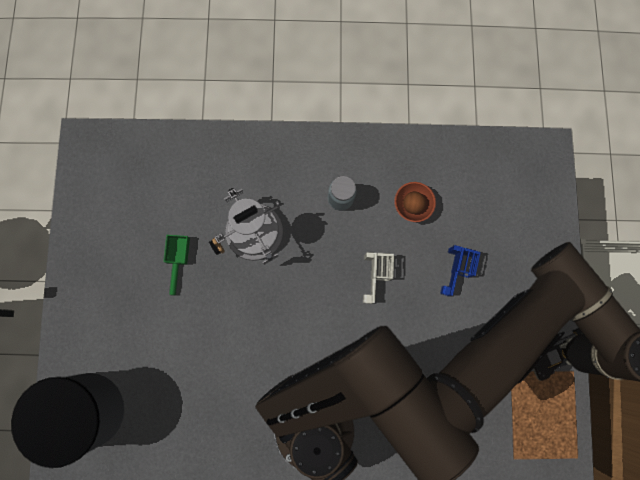

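```bash
cat > h.py <<'E'
import numpy as np, cv2
from scipy.spatial.transform import Rotation as Rot
from plant import r, imaging
C={n:imaging.get_calibration(n) for n in("scene","top")}
def proj(n,X):
    c=C[n]; X=np.atleast_2d(X)
    return cv2.projectPoints(X.astype(float),cv2.Rodrigues(c['R'])[0],c['t'],c['mtx'],np.array([c['k1'],0,0,0.]))[0].reshape(-1,2)
def ray(n,p):
    c=C[n]; u=cv2.undistortPoints(np.array([[p]],float),c['mtx'],np.array([c['k1'],0,0,0.]))[0,0]
    d=c['R'].T@np.array([u[0],u[1],1]); o=-c['R'].T@c['t']; return o,d/np.linalg.norm(d)
def atz(n,p,z):
    o,d=ray(n,p); return o+d*(z-o[2])/d[2]
def tri(ps,pt):
    o1,d1=ray("scene",ps);o2,d2=ray("top",pt)
    A=np.stack([d1,-d2],1); s=np.linalg.lstsq(A,o2-o1,rcond=None)[0]
    a=o1+s[0]*d1;b=o2+s[1]*d2; return (a+b)/2,np.linalg.norm(a-b)
def both(l):
    P={}
    for n in("scene","top"):
        P[n]=[(np.round(x['position'],1),round(float(x['score']),2)) for x in imaging.landmark_of(n,l)]
    return P
def crop(n,x0,y0,x1,y1,f,k=4):
    im=imaging.capture(n)[y0:y1,x0:x1,::-1]; cv2.imwrite(f,cv2.resize(im,None,fx=k,fy=k,interpolation=cv2.INTER_CUBIC))
E
python3 - <<'E'
from h import *
for l in["stand","knob","hook_free","rack_center","rack_neck","rack_foot","rack_eye","bowl","jar","scoop"]:
    P=both(l); print(l,P)
    if P['scene'] and P['top']: print(tri(P['scene'][0][0],P['top'][0][0]))
E
```

```text
stand {'scene': [(array([367.4, 324.4]), 0.59), (array([467.6, 361.9]), 0.16)], 'top': [(array([253. , 232.5]), 0.58)]}
(array([ 0.60079563,  0.20148649, -0.00063328]), np.float64(0.003225772863190275))
knob {'scene': [(array([372.3, 252.7]), 0.66)], 'top': [(array([244.7, 214.6]), 0.61)]}
(array([0.6021253 , 0.20011616, 0.25971985]), np.float64(0.0025818334270376903))
hook_free {'scene': [(array([332.1, 276.3]), 0.94)], 'top': [(array([275.7, 204.7]), 0.89)]}
(array([0.65151761, 0.12452009, 0.16653784]), np.float64(0.0010879517494920667))
rack_center {'scene': [(array([301.2, 217.7]), 0.85), (array([246.7, 187.2]), 0.74)], 'top': [(array([371.7, 278.9]), 0.9), (array([453.5, 274. ]), 0.74), (array([252.8, 229.7]), 0.66)]}
(array([ 0.4583674 , -0.17019961,  0.04360345]), np.float64(0.010983306201751909))
rack_neck {'scene': [(array([311. , 216.6]), 0.89), (array([250.5, 184.7]), 0.83)], 'top': [(array([372.9, 287.7]), 0.65)]}
(array([ 0.42801421, -0.16955201,  0.02994729]), np.float64(0.004038421099171848))
rack_foot {'scene': [(array([217.4, 193.1]), 0.85), (array([283.2, 230.7]), 0
[... 238 characters left out ...]
7), (array([256.8, 186.6]), 0.58)], 'top': [(array([369.5, 292.6]), 0.87), (array([450.2, 288.7]), 0.77)]}
(array([ 0.41200095, -0.15748472,  0.04644361]), np.float64(0.0032046624668493756))
bowl {'scene': [(array([212.4, 250.4]), 0.89)], 'top': [(array([413. , 208.6]), 0.97)]}
(array([ 0.69423423, -0.31228962, -0.01680547]), np.float64(0.011648146753334178))
jar {'scene': [(array([259.3, 295.9]), 0.63)], 'top': [(array([341.5, 198.8]), 0.97)]}
(array([ 0.7187105 , -0.07826122, -0.01295698]), np.float64(0.004793292904994763))
scoop {'scene': [(array([464.6, 362.1]), 0.84)], 'top': [(array([178.7, 252.3]), 0.71)]}
(array([0.53197208, 0.43462319, 0.00113889]), np.float64(0.003426021479950219))
```

```bash
python3 - <<'E'
from h import *
crop("scene",310,225,450,355,"pics/c1.png",5); crop("top",190,170,340,280,"pics/c2.png",5); crop("top",340,225,420,320,"pics/c3.png",6); crop("scene",255,185,345,255,"pics/c4.png",7)
E
```

```text
(no output)
```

View pics/c1.png

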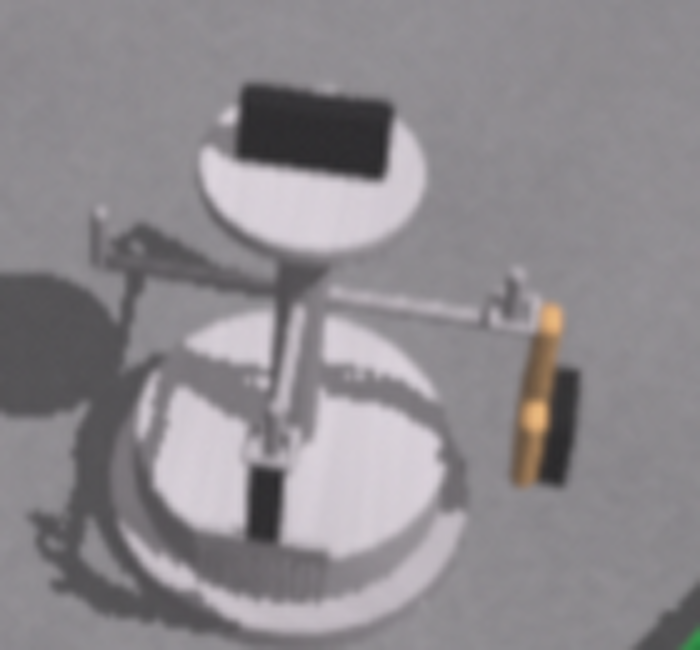

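View pics/c2.png

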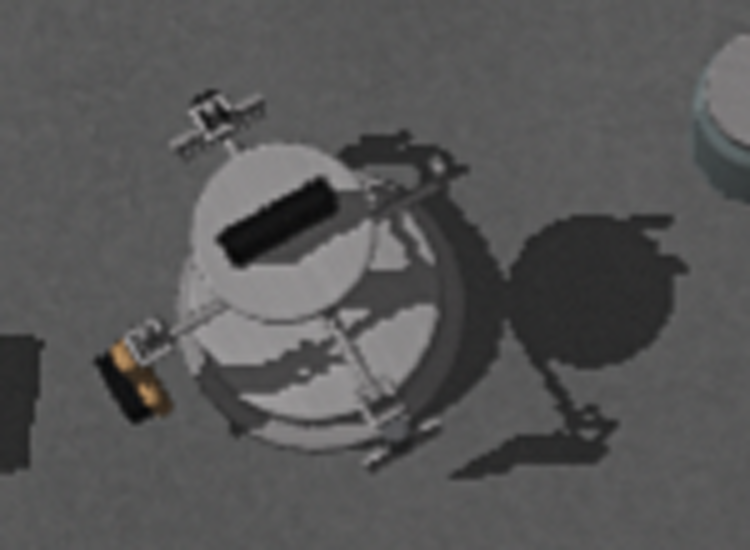

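View pics/c3.png

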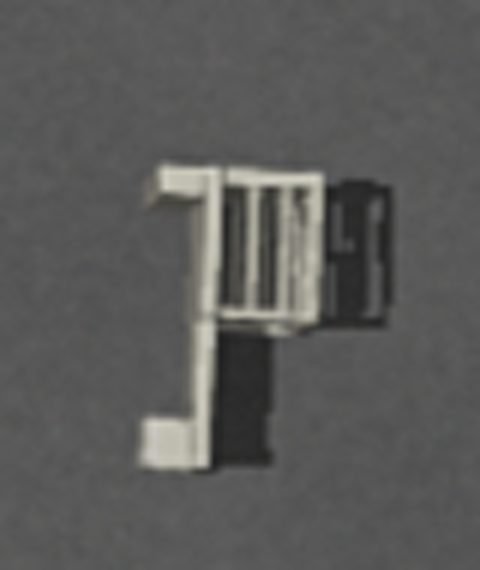

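View pics/c4.png

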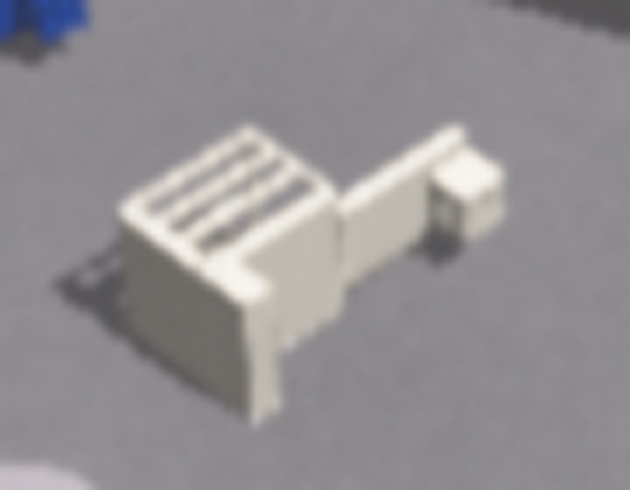

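Two racks show: one white, at scene (301,218) and top (372,279), and one blue, at scene (247,187) and top (453,274). The task asks for the white one, and the enlarged crops c3 and c4 confirm it is white and lying with its top towards the robot. The empty hook is at scene (332,276) and top (276,205); the other three carry tools, and the knob bar lies along its line.

Next I compute the rack pose and the knob angle.

```bash
python3 - <<'E'
from h import *
from scipy.optimize import least_squares
# model points (rack frame) with pixels in top & scene
top=[((-75,54,35),(393.7,254.2)),((0,54,35),(393,278)),((-75,-28,35),(366.7,253)),((75,4,22),(375,303)),((75,-26,13),(363.3,302.7))]
f=lambda x,y:(255+x/7,185+y/7)
sc=[((-75,54,35),f(122,210)),((0,54,35),f(248,128)),((0,4,35),f(335,188)),((-75,-28,-35),f(258,424)),((75,4,22),f(460,128)),((75,-26,13),f(505,175)),((-75,54,-35),f(125,320))]
def X(p,m): 
    R=Rot.from_euler('z',p[3]).as_matrix(); return R@np.array(m)/1000+np.array(p[:3])
def res(p):
    e=[]
    for n,L in(("top",top),("scene",sc)):
        for m,q in L: e+=list(proj(n,X(p,m))[0]-q)
    return e
s=least_squares(res,[0.46,-.17,.035,np.pi],loss='soft_l1'); p=s.x
print(p,np.degrees(p[3])); print(np.round(np.reshape(res(p),(-1,2)),1))
for k,m in dict(neck=(37,0,0),grasp=(28,0,0),foot=(-75,13,0)).items(): print(k,X(p,m))
# carousel: fit axis xy, angle with network points
def res2(q):
    ax=np.array([q[0],q[1],0]); d=np.array([np.cos(q[2]),np.sin(q[2]),0])
    e=[]
    hk=ax+.095*d+[0,0,.164]
    e+=list(proj("scene",hk)[0]-(332.1,276.3))+list(proj("top",hk)[0]-(275.7,204.7))
    k=ax+[0,0,.267]; e+=list(proj("scene",k)[0]-(372.3,252.7))+list(proj("top",k)[0]-(244.7,214.6))
    e+=list(proj("scene",ax)[0]-(367.4,324.4))+list(proj("top",ax)[0]-(253,232.5))
    t=hk+[0,0,.032]; e+=list(proj("scene",t)[0]-(310+99/5,225+210/5))
    return e
s=least_squares(res2,[.6,.2,-1]); print(s.x,np.degrees(s.x[2]),np.round(s.fun,1))
E
```

```text
[ 0.45598954 -0.171963    0.03088367  3.08844347] 176.95477599208903
[[-0.1  0.1]
 [-0.5  1. ]
 [-0.1 -0.5]
 [-0.8  0.2]
 [ 0.6  0. ]
 [-0.6 -0.1]
 [ 0.5  0.2]
 [-0.9 -0.7]
 [-0.4 -0. ]
 [-0.5 -0.2]
 [-0.1 -0.2]
 [ 1.   1.4]]
neck [ 0.41904179 -0.16999741  0.03088367]
grasp [ 0.42802908 -0.17047552  0.03088367]
foot [ 0.53019302 -0.18892896  0.03088367]
[ 0.6022784   0.2020362  -1.01514685] -58.16362994363353 [-1.5  0.2  1.   0.   1.4 -1.8 -0.6 -0.9  0.4  0.4  0.3 -0.8  0.7  0.2]
```

>>> drive_tool(deltas=[[1,2,3,0,0,0.11],[2,4,6,0,0,0.22],[3.2,7,8.5,0,0,0.33],[4.7,10.5,10,0,0,0.44],[6.2,14,11,0,0,0.55],[7.7,17.5,11.3,0,0,0.66],[9.2,21,11.3,0,0,0.77],[10.7,24.5,11.3,0,0,0.88]], claw=1)

```text
time_s: 1.97
tcp_pos: [0.357, -0.3805, 0.3402]
eef_rot: [-90.1, 0.0, 72.4]
contact_force: [1.3, 0.1, 0.2]
gripper_width: 0.0875
```

>>> drive_tool(deltas=[[1.5,3.6,0,0,0,0.11],[3,7.2,0,0,0,0.22],[4.5,10.8,0,0,0,0.33],[6,14.4,0,0,0,0.44],[7.5,18,0,0,0,0.55],[9,21.6,0,0,0,0.66],[10.5,25.2,0,0,0,0.77],[12,28.8,0,0,0,0.871]])

```text
time_s: 2.63
tcp_pos: [0.4768, -0.0922, 0.3401]
eef_rot: [-90.1, 0.0, 122.4]
contact_force: [1.1, -1.2, 0.3]
gripper_width: 0.0878
```

>>> drive_tool(deltas=[[1.6,3.7,0,0,0,0],[3.2,7.4,0,0,0,0],[4.8,11.1,0,0,0,0],[6.4,14.8,0,0,0,0],[8,18.5,0,0,0,0],[9.6,22.2,0,0,0,0],[11.1,25.9,0,0,0,0],[12.5,29.4,0,0,0,0]])

```text
time_s: 3.3
tcp_pos: [0.6021, 0.2021, 0.3396]
eef_rot: [-90.0, 0.0, 122.1]
contact_force: [0.5, -0.2, 0.1]
gripper_width: 0.0876
```

```bash
python3 - <<'E'
from h import *
crop("scene",270,120,450,340,"pics/d1.png",3); crop("top",170,130,340,290,"pics/d2.png",4)
print(r.get_state()['joints'],r.get_state()['tcp_pos'])
E
```

```text
[ 3.62580635e+01  1.43287361e+01  6.10560008e+00 -2.72385068e-02
 -8.19109307e+01 -4.04045697e+00] [0.60264824 0.20437247 0.33724704]
```

View pics/d1.png

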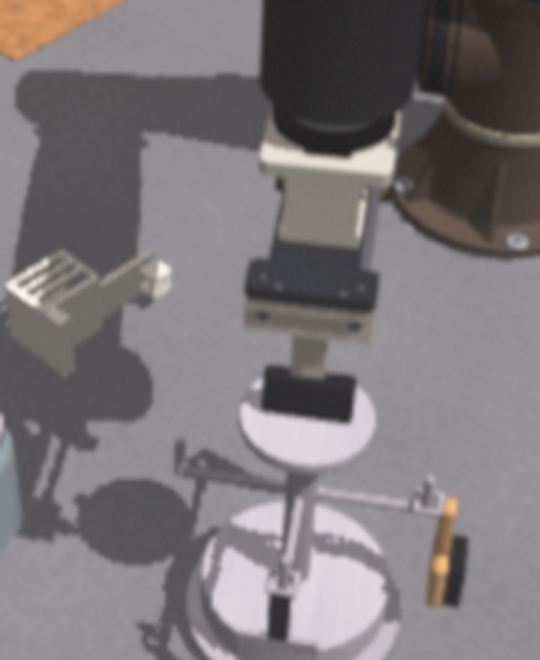

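View pics/d2.png

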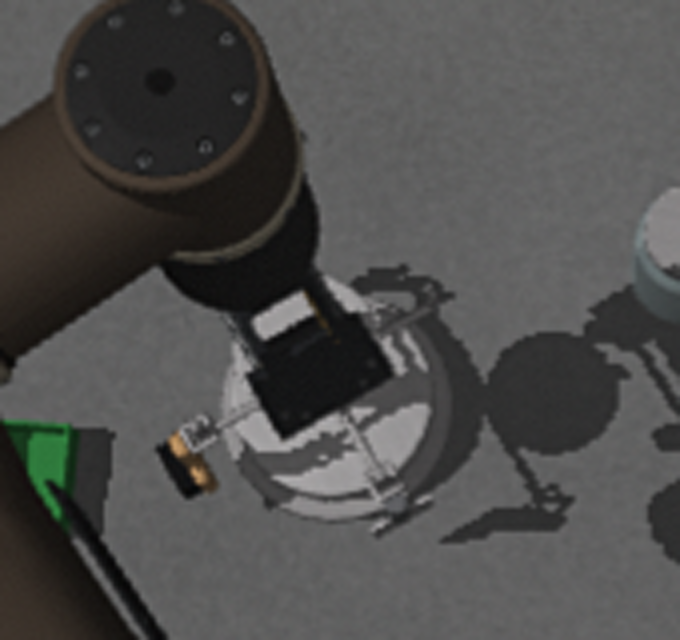

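>>> drive_tool(deltas=[[0,0,-2,0,0,0],[0,0,-4,0,0,0],[0,0,-5.5,0,0,0],[0,0,-6.8,0,0,0],[0,0,-7.8,0,0,0],[0,0,-8.4,0,0,0],[0,0,-8.6,0,0,0],[0,0,-8.6,0,0,0]])

```text
time_s: 4.07
tcp_pos: [0.6016, 0.1997, 0.2536]
eef_rot: [-90.0, 0.0, 122.0]
contact_force: [-0.2, 0.0, 0.4]
gripper_width: 0.0875
```

>>> drive_tool(deltas=[[0,0,0,0,0,0],[0,0,0,0,0,0],[0,0,0,0,0,0],[0,0,0,0,0,0],[0,0,0,0,0,0],[0,0,0,0,0,0],[0,0,0,0,0,0],[0,0,0,0,0,0]], claw=0, squeeze=20)

```text
time_s: 4.73
tcp_pos: [0.6016, 0.1999, 0.2536]
eef_rot: [-90.0, -0.0, 122.0]
contact_force: [0.7, -0.3, 0.4]
gripper_width: 0.0399
```

>>> drive_tool(deltas=[[0,0,0,0,0,0],[0,0,0,0,0,0],[0,0,0,0,0,0],[0,0,0,0,0,0],[0,0,0,0,0,0],[0,0,0,0,0,0],[0,0,0,0,0,0],[0,0,0,0,0,0]], claw=0, squeeze=20)

```text
time_s: 5.4
tcp_pos: [0.6008, 0.1993, 0.2535]
eef_rot: [-89.9, -0.0, 122.0]
contact_force: [-4.2, -2.3, 1.5]
gripper_width: 0.014
```

>>> drive_tool(deltas=[[-0.1,0,0,0,0,-0.08],[-0.1,0,0,0,0,-0.18],[-0.1,0,0,0,0,-0.28],[-0.1,0,0,0,0,-0.38],[-0.1,0,0,0,0,-0.48],[-0.1,0,0,0,0,-0.58],[-0.1,0,0,0,0,-0.68],[-0.1,0,0,0,0,-0.78]])

```text
time_s: 6.07
tcp_pos: [0.6017, 0.1995, 0.2535]
eef_rot: [-90.1, 0.0, 77.1]
contact_force: [4.6, -3.4, -2.3]
gripper_width: 0.0137
```

>>> drive_tool(deltas=[[0,0,0,0,0,-0.1],[0,0,0,0,0,-0.2],[0,0,0,0,0,-0.3],[0,0,0,0,0,-0.4],[0,0,0,0,0,-0.5],[0,0,0,0,0,-0.6],[0,0,0,0,0,-0.7],[0,0,0,0,0,-0.8]])

```text
time_s: 6.73
tcp_pos: [0.6025, 0.199, 0.2535]
eef_rot: [-90.1, -0.1, 31.2]
contact_force: [8.8, -6.1, -4.0]
gripper_width: 0.0141
```

>>> drive_tool(deltas=[[0,0,0,0,0,-0.1],[0,0,0,0,0,-0.2],[0,0,0,0,0,-0.3],[0,0,0,0,0,-0.4],[0,0,0,0,0,-0.47],[0,0,0,0,0,-0.53],[0,0,0,0,0,-0.55],[0,0,0,0,0,-0.55]])

```text
time_s: 7.4
tcp_pos: [0.6027, 0.1983, 0.2535]
eef_rot: [-90.1, -0.2, -0.2]
contact_force: [8.9, -7.9, -5.3]
gripper_width: 0.0136
```

```bash
python3 - <<'E'
from h import *
crop("scene",270,120,450,340,"pics/e1.png",3); crop("top",150,130,340,290,"pics/e2.png",4)
s=r.get_state(); print(s['joints'],s['tcp_pos'],s['eef_rot'])
P=both('hook_free');print(P)
if P['scene'] and P['top']: print(tri(P['scene'][0][0],P['top'][0][0]))
E
```

```text
[  35.92126693   15.81474937   -2.63365271    0.18532528  -71.47803068
 -126.06724014] [0.60266941 0.19832881 0.25347129] [-9.00988466e+01 -1.62893582e-01 -8.70735067e-02]
{'scene': [(array([396.9, 259.4]), 0.61)], 'top': [(array([248.2, 255.7]), 0.64)]}
(array([0.50309855, 0.19943425, 0.16116943]), np.float64(0.002569383185163302))
```

View pics/e1.png

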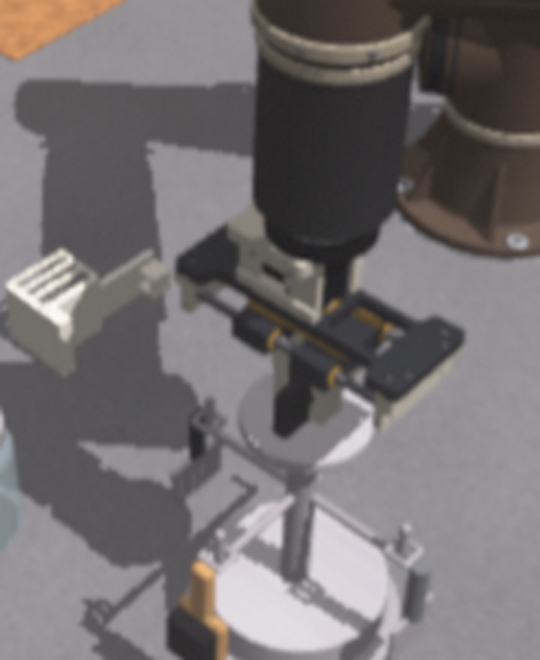

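View pics/e2.png

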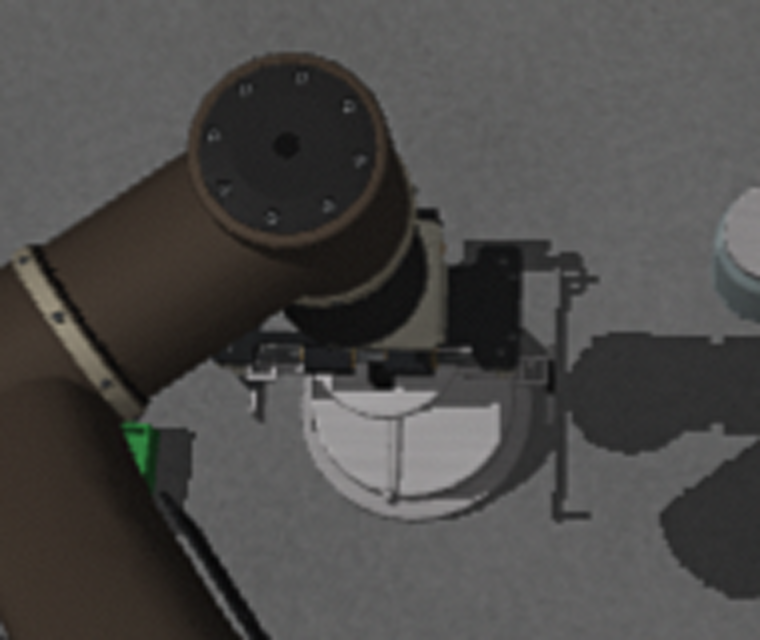

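>>> drive_tool(deltas=[[0,0,0,0,0,0],[0,0,0,0,0,0],[0,0,0,0,0,0],[0,0,0,0,0,0],[0,0,1,0,0,0],[0,0,3,0,0,0],[0,0,6,0,0,0],[0,0,9,0,0,0]], claw=1)

```text
time_s: 8.27
tcp_pos: [0.6002, 0.1999, 0.345]
eef_rot: [-90.0, 0.0, 0.0]
contact_force: [1.2, -0.6, 0.7]
gripper_width: 0.0616
```

>>> drive_tool(deltas=[[-1,-2,0.5,0,0,0.11],[-2,-4,0.5,0,0,0.22],[-3,-6,0.5,0,0,0.33],[-4,-8,0,0,0,0.44],[-5,-10,0,0,0,0.55],[-6,-12,0,0,0,0.66],[-7,-14.5,0,0,0,0.77],[-8,-17,0,0,0,0.88]])

```text
time_s: 8.93
tcp_pos: [0.52, 0.0292, 0.3446]
eef_rot: [-90.0, -0.1, 50.8]
contact_force: [0.5, -1.3, 0.1]
gripper_width: 0.0875
```

>>> drive_tool(deltas=[[-1,-2.5,0,0,0,0.11],[-2,-5,0,0,0,0.22],[-3,-7.5,0,0,0,0.33],[-4,-10,0,0,0,0.44],[-5,-12,-1,0,0,0.55],[-6,-14,-3,0,0,0.66],[-7,-16,-5,0,0,0.77],[-8,-18,-7,0,0,0.88]])

```text
time_s: 9.6
tcp_pos: [0.4403, -0.1509, 0.2741]
eef_rot: [-90.1, 0.0, 101.2]
contact_force: [0.6, 0.5, -0.3]
gripper_width: 0.0874
```

```bash
python3 - <<'E'
from h import *
s=r.get_state(); print(s['joints'],s['tcp_pos'],s['eef_rot'],s['time_s'])
E
```

```text
[ 5.42498109e+00 -1.53915044e+00 -2.01678414e+01  2.77140748e-03
 -7.12381991e+01  5.74173094e+00] [ 0.44026913 -0.15086899  0.27406222] [-9.01321794e+01  1.59299334e-02  1.01167582e+02] 9.6
```

>>> drive_tool(deltas=[[-0.3,-0.5,-2,0,0,0.11],[-0.6,-1,-4,0,0,0.22],[-0.9,-1.5,-6,0,0,0.33],[-1.2,-2,-8,0,0,0.44],[-1.2,-2,-10,0,0,0.55],[-1.2,-2,-12,0,0,0.66],[-1.2,-2,-13,0,0,0.77],[-1.2,-2,-14,0,0,0.88]])

```text
time_s: 10.27
tcp_pos: [0.4287, -0.1701, 0.1334]
eef_rot: [-90.0, 0.0, 151.6]
contact_force: [0.6, 0.8, -0.2]
gripper_width: 0.0876
```

>>> drive_tool(deltas=[[0,0,-0.5,0,0,0.11],[0,0,-1,0,0,0.22],[0,0,-1.5,0,0,0.33],[0,0,-2,0,0,0.443],[0,0,-2.5,0,0,0.443],[0,0,-3,0,0,0.443],[0,0,-3.3,0,0,0.443],[0,0,-3.3,0,0,0.443]])

```text
time_s: 10.93
tcp_pos: [0.4283, -0.1701, 0.1001]
eef_rot: [-90.0, -0.0, 176.5]
contact_force: [-0.6, -0.8, -0.2]
gripper_width: 0.088
```

```bash
python3 - <<'E'
from h import *
s=r.get_state(); print(s['joints'],s['tcp_pos'],s['eef_rot'],s['time_s'])
crop("scene",230,130,400,280,"pics/f1.png",4)
crop("top",320,200,460,320,"pics/f2.png",4)
E
```

```text
[ 2.93385680e+00  7.72405170e+00 -3.53721162e+01 -5.44539556e-03
 -4.69480745e+01  8.35554147e+01] [ 0.42834268 -0.17007276  0.10014433] [-8.99989853e+01 -4.44092418e-02  1.76485552e+02] 10.9333
```

View pics/f1.png

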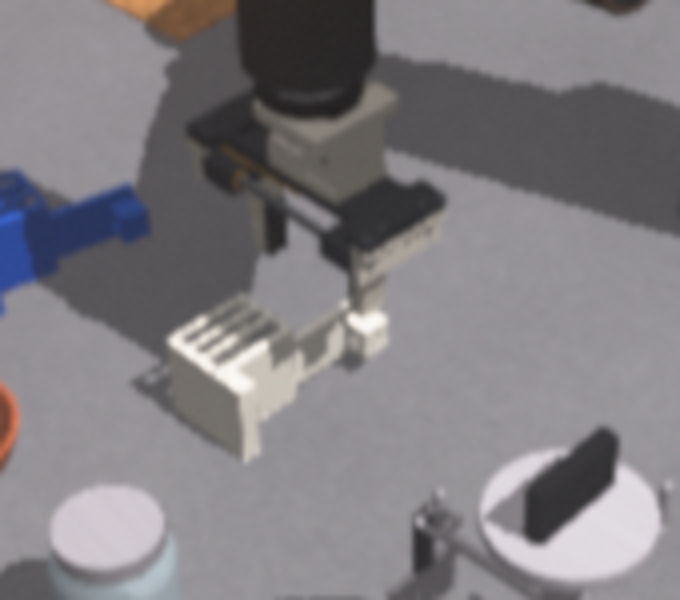

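View pics/f2.png

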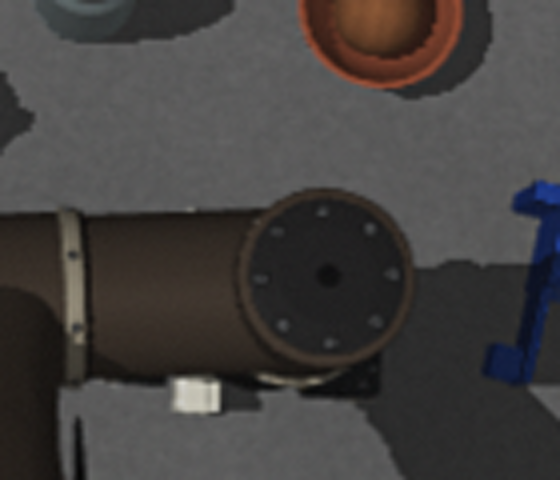

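>>> drive_tool(deltas=[[0,0,-2,0,0,0],[0,0,-4,0,0,0],[0,0,-5.5,0,0,0],[0,0,-6.8,0,0,0],[0,0,-7.6,0,0,0],[0,0,-8.2,0,0,0],[0,0,-8.4,0,0,0],[0,0,-8.4,0,0,0]])

```text
time_s: 11.7
tcp_pos: [0.4287, -0.1702, 0.0165]
eef_rot: [-90.0, -0.0, 176.6]
contact_force: [-0.1, -0.4, 0.1]
gripper_width: 0.0874
```

>>> drive_tool(deltas=[[0,0,0,0,0,0],[0,0,0,0,0,0],[0,0,0,0,0,0],[0,0,0,0,0,0],[0,0,0,0,0,0],[0,0,0,0,0,0],[0,0,0,0,0,0],[0,0,0,0,0,0]], claw=0, squeeze=30)

```text
time_s: 12.37
tcp_pos: [0.4286, -0.1701, 0.0166]
eef_rot: [-90.0, 0.0, 176.6]
contact_force: [-1.4, -0.4, 0.6]
gripper_width: 0.04
```

>>> drive_tool(deltas=[[0,0,0,0,0,0],[0,0,0,0,0,0],[0,0,0,0,0,0],[0,0,0,0,0,0],[0,0,0,0,0,0],[0,0,0,0,0,0],[0,0,0,0,0,0],[0,0,0,0,0,0]], claw=0, squeeze=40)

```text
time_s: 13.03
tcp_pos: [0.4286, -0.1701, 0.0165]
eef_rot: [-90.0, 0.0, 176.6]
contact_force: [-0.5, 0.4, -0.6]
gripper_width: 0.008
```

>>> drive_tool(deltas=[[0,0,1.5,0,0,0],[0,0,3.5,0,0,0],[0,0,6,0,0,-0.1],[0,0,8.5,0,0,-0.2],[0,1,10.5,0,0,-0.31],[0,2.5,12,0,0,-0.42],[0,4.5,13,0,0,-0.53],[0,7,13.5,0,0,-0.64]])

```text
time_s: 13.7
tcp_pos: [0.4284, -0.0999, 0.1526]
eef_rot: [-90.1, 0.0, 139.5]
contact_force: [0.5, -0.1, -3.1]
gripper_width: 0.0077
```

>>> drive_tool(deltas=[[0,2,0,0,0,-0.11],[0,4,0,0,0,-0.22],[0,6,0,0,0,-0.33],[-0.3,8,0,0,0,-0.44],[-0.6,10,0,0,0,-0.55],[-0.8,11.5,0,0,0,-0.66],[-0.9,12.5,0,0,0,-0.77],[-0.9,13,0,0,0,-0.871]])

```text
time_s: 14.37
tcp_pos: [0.4188, 0.0309, 0.1511]
eef_rot: [-90.0, -0.0, 89.8]
contact_force: [0.4, -0.4, -3.0]
gripper_width: 0.0077
```

```bash
python3 - <<'E'
from h import *
s=r.get_state(); print(s['joints'],s['tcp_pos'],s['eef_rot'],s['time_s'])
cv2.imwrite("pics/g1.png",imaging.capture("scene")[:,:,::-1])
E
```

```text
[ 31.35772782  -0.19802008 -35.98415561  -0.05582664 -54.24420194
 -31.54743693] [0.41875699 0.03092937 0.1511086 ] [-8.99504409e+01 -2.27143542e-02  8.97776478e+01] 14.3667
```

View pics/g1.png

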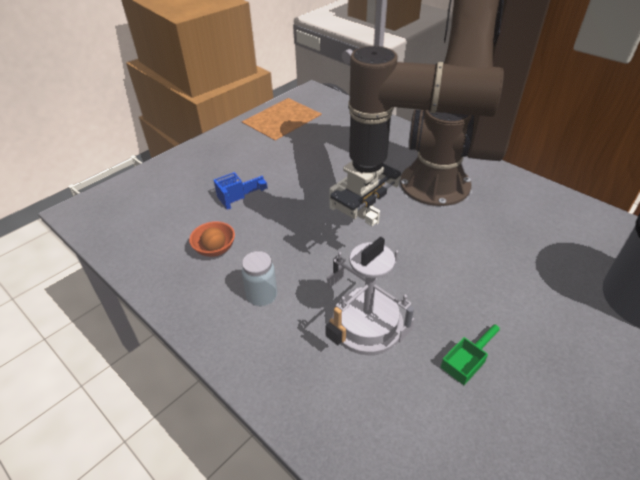

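>>> drive_tool(deltas=[[0,0,0,0.08,0,0],[0,0,0,0.16,0,0],[0,0,0,0.25,0,0],[0,0,0,0.34,0,0],[0,0,0,0.43,0,0],[0,0,0,0.52,0,0],[0,0,0,0.61,0,0],[0,0,0,0.7,0,0]])

```text
time_s: 15.08
tcp_pos: [0.4203, 0.0292, 0.1522]
eef_rot: [-90.4, -40.4, 90.4]
contact_force: [-0.0, -0.9, -4.4]
gripper_width: 0.0077
```

```bash
python3 - <<'E'
from h import *
s=r.get_state(); print(s['joints'],s['tcp_pos'],s['eef_rot'],s['time_s'])
print(Rot.from_euler('xyz',s['eef_rot'],degrees=True).as_matrix())
cv2.imwrite("pics/g2.png",imaging.capture("scene")[:,:,::-1])
E
```

```text
[ -9.63210611  11.28673445 -19.64350915 -42.07119279 -72.46706442
  27.91609548] [0.4203327  0.02924612 0.15216476] [-90.41447896 -40.35624565  90.37585513] 15.0833
[[-0.00499883  0.00298615 -0.99998305]
 [ 0.76201663  0.64755474 -0.00187553]
 [ 0.64753816 -0.76201309 -0.00551252]]
```

View pics/g2.png

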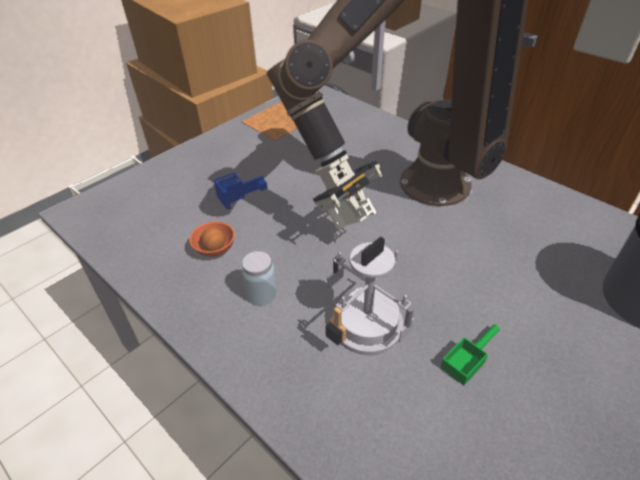

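>>> drive_tool(deltas=[[0,0,0,0.09,0,0],[0,0,0,0.18,0,0],[0,0,0,0.27,0,0],[0,0,0,0.36,0,0],[0,0,0,0.45,0,0],[0,0,0,0.54,0,0],[0,0,0,0.62,0,0],[0,0,0,0.66,0,0]])

```text
time_s: 15.8
tcp_pos: [0.4192, 0.029, 0.1495]
eef_rot: [-89.8, -78.2, 89.7]
contact_force: [0.4, -0.6, -3.3]
gripper_width: 0.008
```

```bash
python3 - <<'E'
from h import *
s=r.get_state(); print(s['joints'],s['tcp_pos'],s['eef_rot'],s['time_s'])
print(Rot.from_euler('xyz',s['eef_rot'],degrees=True).as_matrix())
crop("scene",230,80,430,280,"pics/g3.png",3)
crop("top",250,180,450,340,"pics/g4.png",3)
E
```

```text
[-28.96795723  35.9108931  -13.06651368 -60.14432408 -98.95805748
  54.38291962] [0.41923356 0.02896864 0.14950359] [-89.75420939 -78.15380022  89.69493514] 15.8
[[ 1.09301298e-03  9.21134424e-04 -9.99998978e-01]
 [ 2.05282374e-01  9.78702140e-01  1.12589368e-03]
 [ 9.78702178e-01 -2.05283395e-01  8.80641486e-04]]
```

View pics/g3.png

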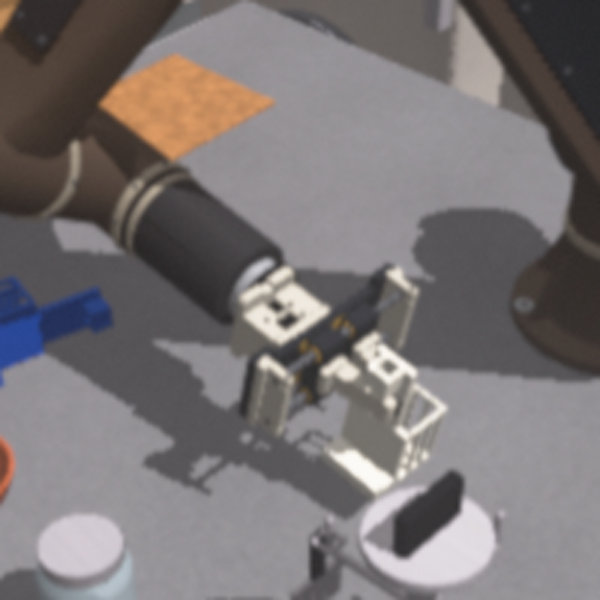

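View pics/g4.png

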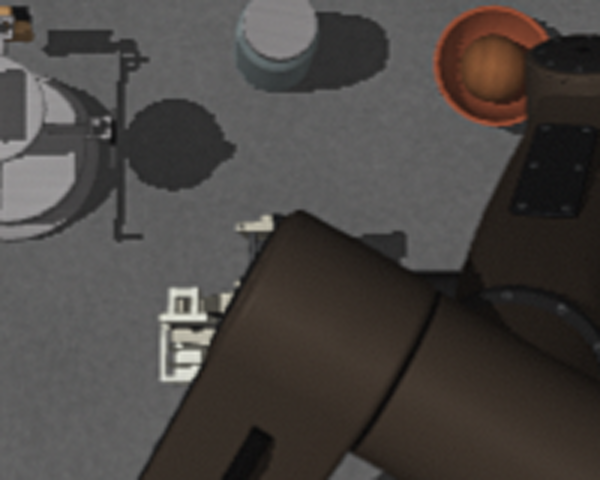

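>>> drive_tool(deltas=[[0,0,-0.5,0.05,0,0],[0,0,-1,0.1,0,0],[0,0,-1.6,0.14,0,0],[0,0,-2.3,0.14,0,0],[0,0,-2.9,0.14,0,0],[0,0,-3.4,0.14,0,0],[0,0,-3.8,0.14,0,0],[0,0,-4,0.14,0,0]])

```text
time_s: 16.57
tcp_pos: [0.4197, 0.0299, 0.1115]
eef_rot: [-91.8, -85.8, 91.8]
contact_force: [-0.1, -0.0, -3.5]
gripper_width: 0.0075
```

>>> drive_tool(deltas=[[0,0,-0.1,0,0,0],[0,0,-0.2,0,0,0],[0,0,-0.3,0,0,0],[0,0,-0.4,0,0,0],[0,0,-0.5,0,0,0],[0,0,-0.5,0,0,0],[0,0,-0.5,0,0,0],[0,0,-0.5,0,0,0]])

```text
time_s: 17.23
tcp_pos: [0.4196, 0.0299, 0.1066]
eef_rot: [-90.8, -85.9, 90.8]
contact_force: [0.6, -0.6, -3.0]
gripper_width: 0.008
```

Weight is still carried, so I creep lower.

>>> drive_tool(deltas=[[0,0,-0.1,0,0,0],[0,0,-0.2,0,0,0],[0,0,-0.25,0,0,0],[0,0,-0.3,0,0,0],[0,0,-0.3,0,0,0],[0,0,-0.3,0,0,0],[0,0,-0.3,0,0,0],[0,0,-0.3,0,0,0]])

```text
time_s: 17.9
tcp_pos: [0.4196, 0.0298, 0.1046]
eef_rot: [-91.6, -86.0, 91.7]
contact_force: [1.6, -3.9, 4.8]
gripper_width: 0.0075
```

>>> drive_tool(deltas=[[0,0,0,0,0,0],[0,0,0,0,0,0],[0,0,0,0,0,0],[0,0,0,0,0,0],[0,0,0,0,0,0],[0,0,0,0,0,0],[0,-0.5,0,0,0,0],[0,-1,0,0,0,0]], claw=0.6)

```text
time_s: 18.57
tcp_pos: [0.4195, 0.0196, 0.1036]
eef_rot: [-90.7, -85.9, 90.7]
contact_force: [0.8, -0.3, -0.7]
gripper_width: 0.0513
```

```bash
python3 - <<'E'
from h import *
s=r.get_state(); print(s['tcp_pos'],s['time_s'],s['contact_force'])
crop("scene",280,120,430,260,"pics/i1.png",4)
E
```

```text
[0.41946875 0.0196163  0.10355819] 18.5667 [ 0.76118246 -0.2884903  -0.72732598]
```

View pics/i1.png

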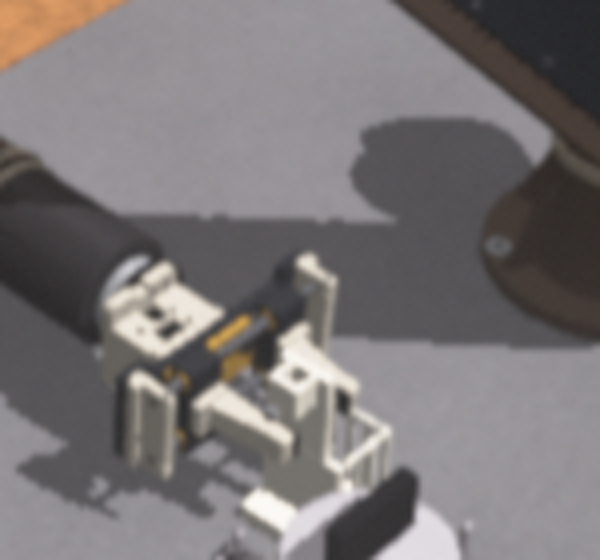

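>>> drive_tool(deltas=[[0,-1.5,0,0,0,0],[0,-3.5,0,0,0,0],[0,-6,0,0,0,0],[0,-9,1,-0.05,0,0],[0,-11,3.5,-0.15,0,0],[0,-11,7,-0.26,0,0],[0,-11,11,-0.37,0,0],[0,-11,15,-0.48,0,0]])

```text
time_s: 19.28
tcp_pos: [0.4197, -0.0921, 0.2551]
eef_rot: [-90.1, -58.1, 89.9]
contact_force: [3.1, -0.2, -0.3]
gripper_width: 0.052
```

>>> drive_tool(deltas=[[0,0,2,-0.11,0,0],[0,0,4,-0.22,0,0],[0,0,5,-0.33,0,0],[0,0,6,-0.44,0,0],[0,0,6,-0.55,0,0],[0,0,6,-0.66,0,0],[0,0,6,-0.77,0,0],[0,0,6,-0.88,0,0]], claw=1)

```text
time_s: 19.95
tcp_pos: [0.4203, -0.091, 0.3156]
eef_rot: [-90.3, -7.7, 90.0]
contact_force: [0.8, -1.3, -1.4]
gripper_width: 0.0876
```

```bash
python3 - <<'E'
from h import *
s=r.get_state(); print(s['joints'],s['tcp_pos'],s['eef_rot'],s['time_s'])
R=Rot.from_euler('xyz',s['eef_rot'],degrees=True).as_matrix()
T=np.array([[-1,0,0],[0,0,-1],[0,-1,0.]]) # tool x=-X,y=-Z,z=-Y
print(R.round(3)); print(np.linalg.det(T),Rot.from_matrix(T@R.T).as_rotvec())
cv2.imwrite("pics/j0.png",imaging.capture("scene")[:,:,::-1])
crop("scene",280,120,430,260,"pics/j1.png",5)
crop("top",240,200,420,340,"pics/j2.png",4)
for l in["rack_center","rack_neck","rack_foot","rack_eye","hook_free"]:
    P=both(l); print(l,P)
    if P['scene'] and P['top']: print(tri(P['scene'][0][0],P['top'][0][0]))
E
```

```text
[  6.75228385  -5.0406745  -15.2619651   -7.78768205 -78.66565733
  -5.29158663] [ 0.42033923 -0.09101362  0.31562515] [-90.30459025  -7.72454816  90.02272022] 19.95
[[-0.     0.005 -1.   ]
 [ 0.991  0.134  0.   ]
 [ 0.134 -0.991 -0.005]]
1.0 [-0.11001933 -0.10172463  1.56816053]
rack_center {'scene': [(array([355.2, 227.8]), 0.81), (array([242., 189.]), 0.62), (array([355.4, 218.6]), 0.6)], 'top': [(array([454.9, 273.1]), 0.94), (array([417.2, 200.8]), 0.47)]}
(array([ 0.40025859, -0.24107009,  0.03024361]), np.float64(0.3833368075238108))
rack_neck {'scene': [(array([253.2, 185.6]), 0.97), (array([356.6, 221.5]), 0.67)], 'top': [(array([451.7, 285.3]), 0.91)]}
(array([ 0.44158487, -0.41700984,  0.02713279]), np.float64(0.004487717206744349))
rack_foot {'scene': [(array([358.2, 246.1]), 0.93), (array([221.4, 193.6]), 0.61)], 'top': [(array([462.5, 248.8]), 0.6)]}
(array([ 0.46574097, -0.213955  ,  0.05867931]), np.float64(0.4641879288042307))
rack_eye {'scene': [(array([257.4, 183. ]), 0.65), (array([352.8, 219.7]), 0.58)], 'top': [(array([450.3, 286.3]), 0.84)]}
(array([ 0.43502704, -0.4063883 ,  0.04047767]), np.float64(0.002227979946598753))
hook_free {'scene': [(array([397. , 260.3]), 0.81), (array([354.5, 218.1]), 0.41)], 'top': [(array([249.2, 252.7]), 0.91)]}
(array([0.5094225 , 0.19968297, 0.16379098]), np.float64(0.009796918177524023))
```

View pics/j1.png

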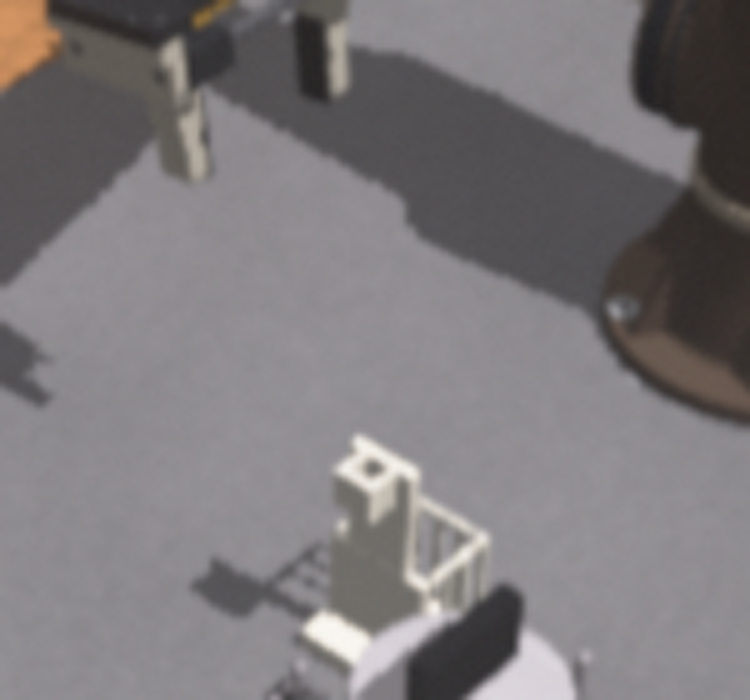

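View pics/j2.png

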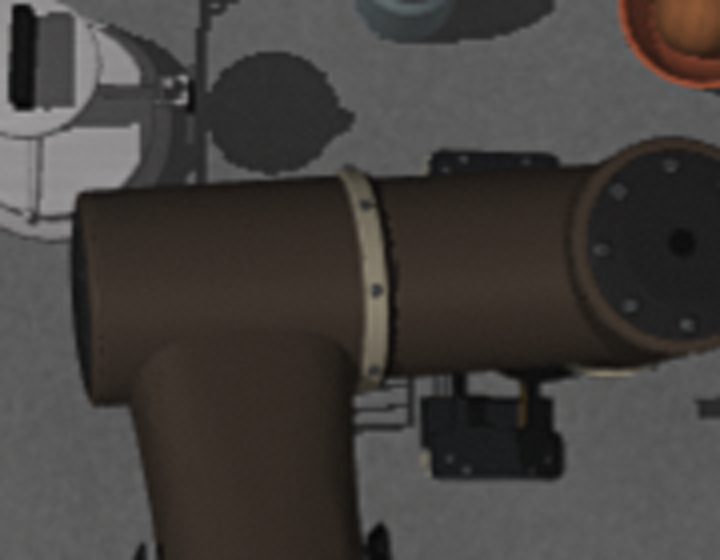

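```bash
cat > fit.py <<'E'
from h import *
from scipy.optimize import least_squares
f=lambda x,y:(280+x/5,120+y/5)
sc=[((75,4,-22),f(420,466)),((75,4,22),f(360,434)),((75,-26,13),f(333,470)),((75,-26,-13),f(372,490)),((-60,-28,35),f(297,634)),((0,54,-35),f(490,538)),((0,54,35),f(420,500))]
B=np.array([[0,-1,0],[0,0,-1],[1,0,0.]]) # cols: rack x->Z, y->-X, z->-Y
def X(p,m): return Rot.from_euler('z',p[2]).as_matrix()@B@np.array(m)/1000+np.array([p[0],p[1],.075])
def res(p):
    return np.concatenate([proj("scene",X(p,m))[0]-q for m,q in sc])
if __name__=="__main__":
    s=least_squares(res,[.42,.01,0],loss='soft_l1'); print(s.x[:2],np.degrees(s.x[2])); print(res(s.x).reshape(-1,2).round(1))
    for p in ([.4196,.0105,0],s.x): print(res(p).round(1))
    print(atz("scene",(358.2,246.1),0))
    im=cv2.imread("pics/j0.png"); im=cv2.resize(im[120:260,280:430],None,fx=5,fy=5)
    for m,q in sc:
        u=(proj("scene",X(s.x,m))[0]-(280,120))*5; cv2.circle(im,tuple(int(v) for v in u),4,(0,0,255),1)
    cv2.imwrite("pics/j3.png",im)
E
python3 fit.py
```

```text
[0.42245015 0.00758883] -2.1887281298711403
[[ 0.1  1.3]
 [ 0.1  0.3]
 [ 0.4 -0.2]
 [-0.4  0.3]
 [ 0.7 -1.3]
 [ 0.2  0.6]
 [-4.1 -3.3]]
[ 1.8  1.1  1.3  0.4  2.   0.   1.6  0.3  2.1 -0.9  1.4 -0.  -3.6 -3.4]
[ 0.1  1.3  0.1  0.3  0.4 -0.2 -0.4  0.3  0.7 -1.3  0.2  0.6 -4.1 -3.3]
[0.40382488 0.00272125 0.        ]
```

View pics/j3.png

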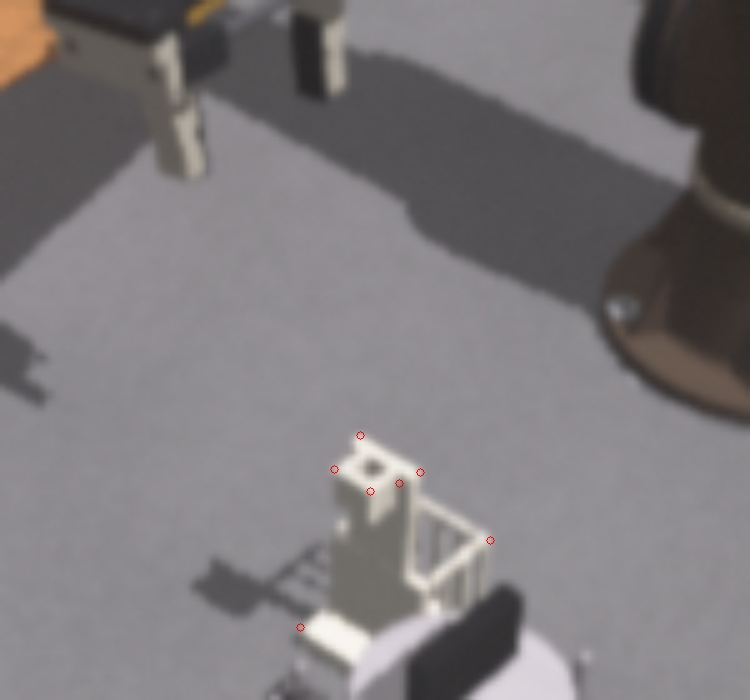

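>>> drive_tool(deltas=[[0,1,0,-0.0075,-0.007,0.105],[0,2,0,-0.015,-0.014,0.21],[0,3,0,-0.0225,-0.021,0.315],[0,4.5,0,-0.03,-0.028,0.42],[0,6,0,-0.0375,-0.035,0.525],[0,7.5,0,-0.045,-0.042,0.63],[0,9,0,-0.0525,-0.049,0.735],[0,10,-1,-0.06,-0.056,0.84]])

```text
time_s: 21.27
tcp_pos: [0.4206, 0.0107, 0.305]
eef_rot: [-91.6, -3.6, 138.7]
contact_force: [1.4, 1.1, -0.2]
gripper_width: 0.0878
```

```bash
cat > rv.py <<'E'
from h import *
import sys
s=r.get_state(); print(s['joints'].round(1),s['tcp_pos'],s['eef_rot'],s['time_s'],s['contact_force'].round(1))
R=Rot.from_euler('xyz',s['eef_rot'],degrees=True)
T=Rot.from_euler('xyz',[-90,0,float(sys.argv[1])],degrees=True)
print((T*R.inv()).as_rotvec())
E
python3 rv.py 179
```

```text
[ 24.6  -6.  -18.7  -4.  -77.3  24.9] [0.4206048  0.01065919 0.30499815] [-91.6204254   -3.57919644 138.65171041] 21.2667 [ 1.4  1.1 -0.2]
[-0.04995431 -0.0490446   0.7048133 ]
```

>>> drive_tool(deltas=[[0,0,-1,-0.008,-0.008,0.11],[0,0,-2.5,-0.015,-0.015,0.22],[0,-0.1,-4,-0.023,-0.022,0.33],[0,-0.1,-5.5,-0.031,-0.03,0.44],[0,-0.1,-7,-0.039,-0.038,0.55],[0,-0.1,-8.5,-0.047,-0.046,0.66],[0,-0.1,-9.5,-0.05,-0.049,0.705],[0,-0.1,-10.5,-0.05,-0.049,0.705]])

```text
time_s: 21.93
tcp_pos: [0.4193, 0.0086, 0.1977]
eef_rot: [-89.9, -0.1, 178.9]
contact_force: [-0.2, -0.3, 0.2]
gripper_width: 0.0876
```

```bash
python3 rv.py 179;  python3 - <<'E'
from h import *
crop("scene",280,120,430,260,"pics/k1.png",5)
E
```

```text
[ 28.4  -3.  -31.9   0.1 -61.3  60.4] [0.41926165 0.008553   0.1977341 ] [-8.98554291e+01 -1.44104151e-01  1.78885719e+02] 21.9333 [-0.2 -0.3  0.2]
[ 0.00247641 -0.00256122  0.0019914 ]
```

View pics/k1.png

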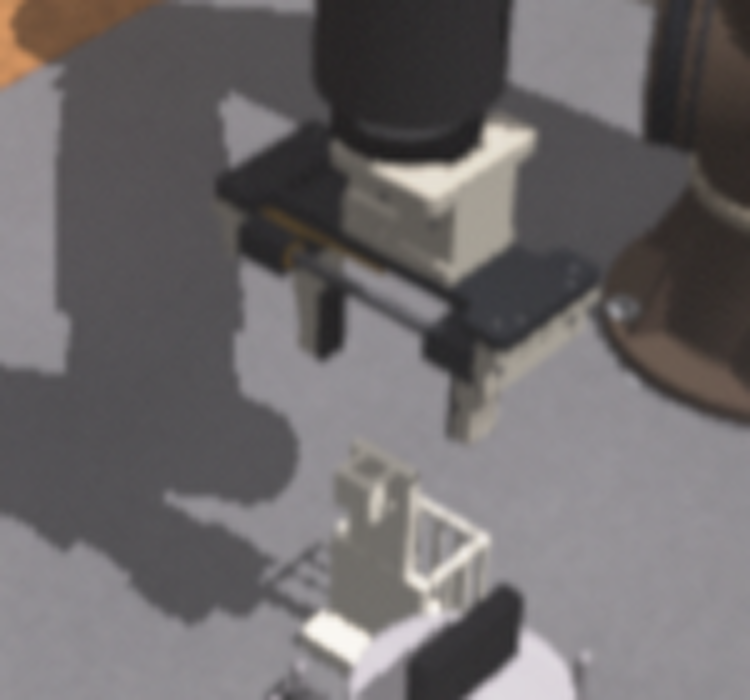

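>>> drive_tool(deltas=[[0.1,0,-2,0,0,0],[0.15,0,-4,0,0,0],[0.15,0,-5.5,0,0,0],[0.15,0,-6.7,0,0,0],[0.15,0,-7.6,0,0,0],[0.15,0,-8.2,0,0,0],[0.15,0,-8.4,0,0,0],[0.15,0,-8.4,0,0,0]])

```text
time_s: 22.65
tcp_pos: [0.4212, 0.0088, 0.1145]
eef_rot: [-89.9, -0.1, 178.7]
contact_force: [0.1, -0.0, 0.3]
gripper_width: 0.0875
```

>>> drive_tool(deltas=[[0,0,0,0,0,0],[0,0,0,0,0,0],[0,0,0,0,0,0],[0,0,0,0,0,0],[0,0,0,0,0,0],[0,0,0,0,0,0],[0,0,0,0,0,0],[0,0,0,0,0,0]], claw=0, squeeze=50)

```text
time_s: 23.32
tcp_pos: [0.421, 0.0088, 0.1145]
eef_rot: [-89.9, -0.1, 178.7]
contact_force: [0.9, 0.2, -0.8]
gripper_width: 0.0437
```

```bash
python3 rv.py 179;  python3 - <<'E'
from h import *
crop("scene",280,120,430,260,"pics/l1.png",5)
E
```

```text
[ 28.3   2.7 -38.8   0.1 -48.6  60.3] [0.42100183 0.00882249 0.11451474] [-8.98817832e+01 -1.17737866e-01  1.78716666e+02] 23.3167 [ 0.9  0.2 -0.8]
[ 0.00202192 -0.00209562  0.00494298]
```

View pics/l1.png

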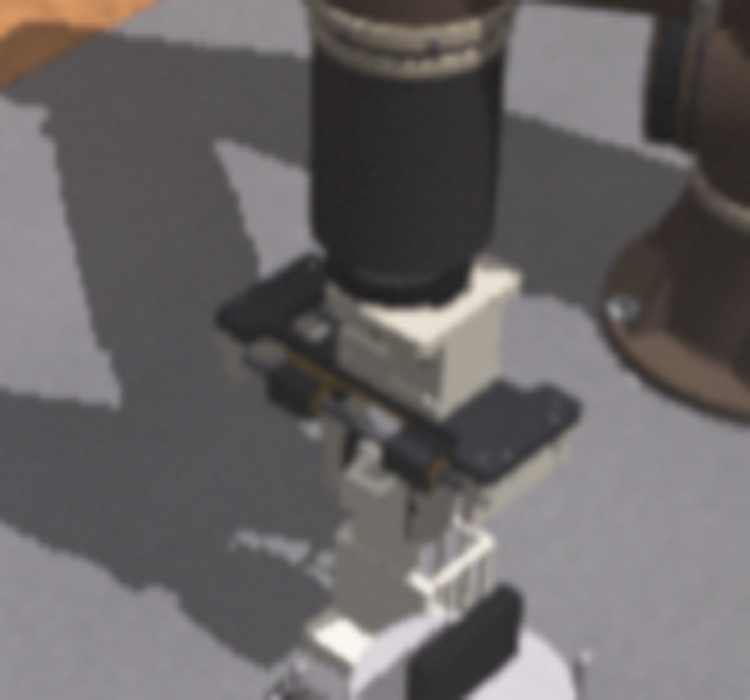

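>>> drive_tool(deltas=[[0,0,0,0,0,0],[0,0,0,0,0,0],[0,0,0,0,0,0],[0,0,0.5,0,0,0],[0,0,1.5,0,0,0],[0,0,3,0,0,0],[0,0,4.5,0,0,0],[0,0,6,0,0,0]])

```text
time_s: 24.03
tcp_pos: [0.4205, 0.0088, 0.175]
eef_rot: [-89.9, -0.2, 178.7]
contact_force: [-0.1, 0.5, -3.3]
gripper_width: 0.0437
```

>>> drive_tool(deltas=[[0,1,1,0,0,0],[0,3,2,0,0,0],[0,6,3,0,0,0],[0,9,3.5,0,0,0],[0,12,3.5,0,0,0],[0,15,3.5,0,0,0],[0,17.5,3.5,0,0,0],[0,19,3.5,0,0,0]])

```text
time_s: 24.7
tcp_pos: [0.4207, 0.2011, 0.2095]
eef_rot: [-89.9, -0.1, 178.8]
contact_force: [-0.4, -0.0, -3.6]
gripper_width: 0.0434
```

```bash
python3 rv.py 179;  python3 - <<'E'
from h import *
crop("scene",310,120,470,300,"pics/m1.png",4)
crop("top",170,190,320,320,"pics/m2.png",5)
E
```

```text
[ 49.8   1.4 -25.9  -0.1 -62.9  39. ] [0.42066195 0.20112678 0.20952536] [-8.99018221e+01 -1.37628886e-01  1.78788340e+02] 24.7 [-0.4 -0.  -3.6]
[ 0.00166685 -0.0024347   0.00369211]
```

View pics/m1.png

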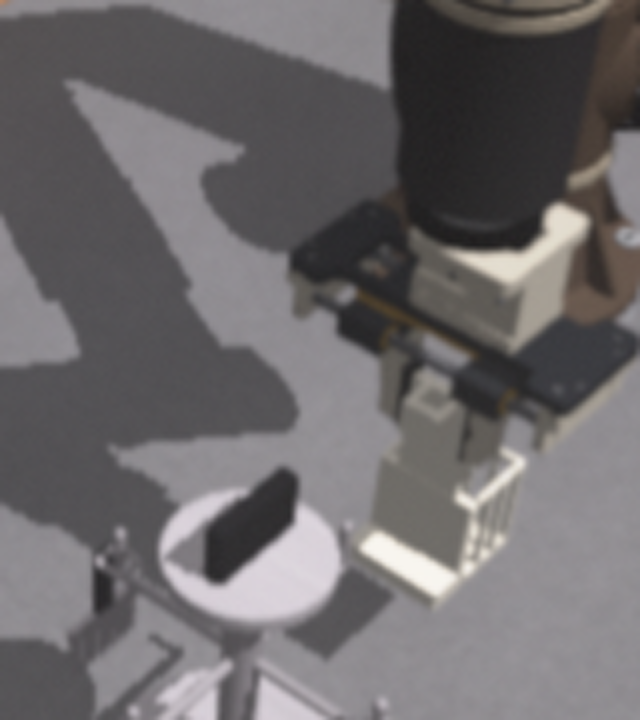

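View pics/m2.png

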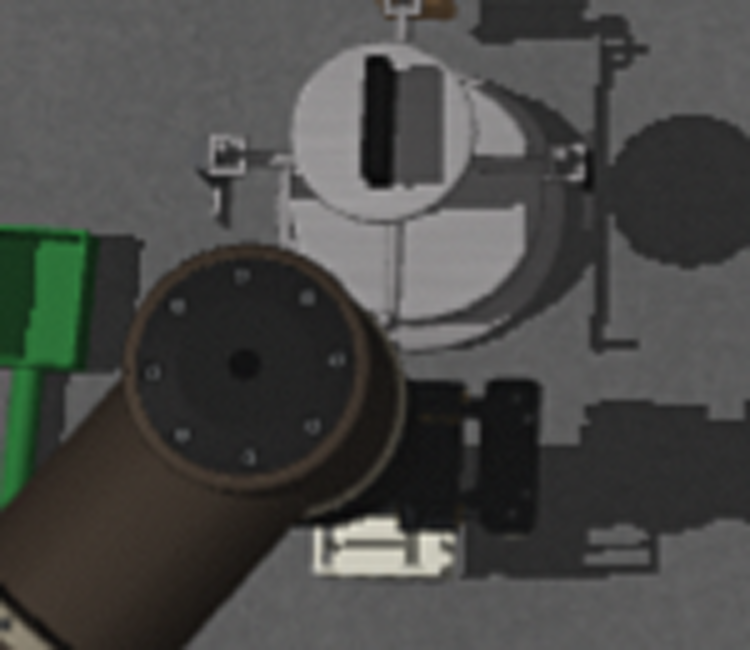

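```bash
cat > ov.py <<'E'
from h import *
B=np.array([[0,-1,0],[0,0,-1],[1,0,0.]])
def pose(c,yaw=0,tilt=0):
    return Rot.from_euler('z',yaw,degrees=True).as_matrix()@Rot.from_euler('y',tilt,degrees=True).as_matrix()@B, np.array(c)
def W(P,m): return P[0]@np.array(m)/1000+P[1]
def seg(a,b): return (a,b)
def boxes():
    out=[]
    for x0,x1,y0,y1,z in((-75,0,-4,4,35),(0,75,-4,4,22),(51,75,-26,-4,13),(-75,-60,-28,-4,35),(-75,0,4,54,35)):
        c=[(x,y,s*z) for x in(x0,x1) for y in(y0,y1) for s in(-1,1)]
        for i in range(8):
            for j in range(i):
                if sum(a!=b for a,b in zip(c[i],c[j]))==1: out.append((c[i],c[j]))
    return out
def draw(n,img,P,off,k,col=(0,0,255)):
    for a,b in boxes():
        u,v=[((proj(n,W(P,m))[0]-off)*k) for m in(a,b)]
        cv2.line(img,tuple(int(t) for t in u),tuple(int(t) for t in v),col,1)
E
python3 - <<'E'
from ov import *
im=cv2.imread("pics/m1.png"); draw("scene",im,pose((.4205,.2011,.170),-1),(310,120),4); cv2.imwrite("pics/m3.png",im)
E
```

```text
(no output)
```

View pics/m3.png

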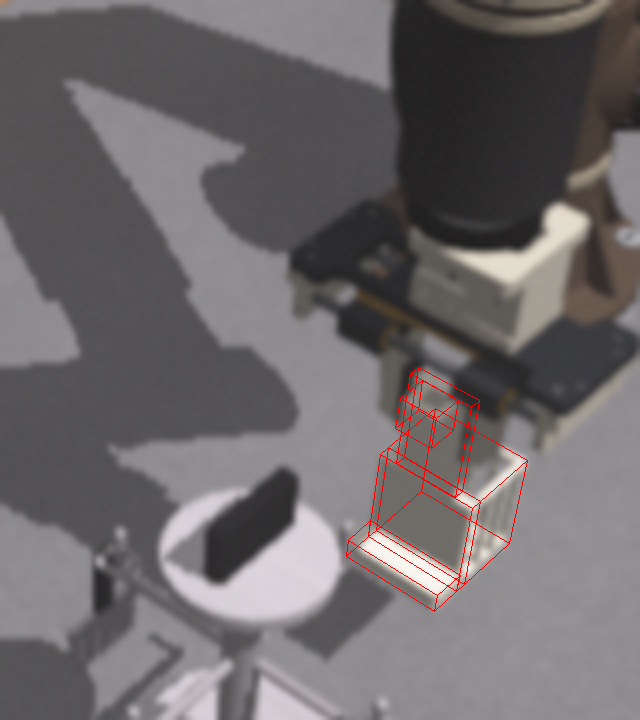

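>>> drive_tool(deltas=[[0.5,0,0,0,0,0],[1.5,-0.1,0,0,0,0],[3,-0.2,0,0,0,0],[4.5,-0.25,0,0,0,0],[5.8,-0.25,0,0,0,0],[6.8,-0.25,0,0,0,0],[7.3,-0.25,0,0,0,0],[7.3,-0.25,0,0,0,0]])

```text
time_s: 25.47
tcp_pos: [0.4951, 0.1958, 0.2091]
eef_rot: [-89.8, -0.1, 178.6]
contact_force: [-0.6, 0.8, -3.3]
gripper_width: 0.0438
```

```bash
cat > look.py <<'E'
from ov import *
import sys
t=sys.argv[1]
s=r.get_state(); p=s['tcp_pos']; print(s['joints'].round(1),p,s['eef_rot'],s['time_s'],s['contact_force'].round(1))
for n,o,e,k in(("scene",(350,210),(450,330),6),("top",(190,190),(310,290),6)):
    im=imaging.capture(n)[o[1]:e[1],o[0]:e[0],::-1]; im=cv2.resize(im,None,fx=k,fy=k,interpolation=cv2.INTER_CUBIC)
    cv2.imwrite(f"pics/{t}_{n}.png",im)
    draw(n,im,pose((p[0]-.0002,p[1],p[2]-.0395),-1),o,k)
    hk=np.array([.5064,.1985,.164])
    for q in(hk,hk+[0,0,.032],hk+[.06,0,0]):
        u=(proj(n,q)[0]-o)*k; cv2.circle(im,tuple(int(v) for v in u),5,(0,255,0),1)
    cv2.imwrite(f"pics/{t}_{n}o.png",im)
E
python3 look.py n1
```

```text
[ 42.7   8.  -18.6   0.  -63.6  45.9] [0.49510811 0.19578666 0.2091295 ] [-8.98459363e+01 -1.39983574e-01  1.78632568e+02] 25.4667 [-0.6  0.8 -3.3]
```

View pics/n1_scene.png

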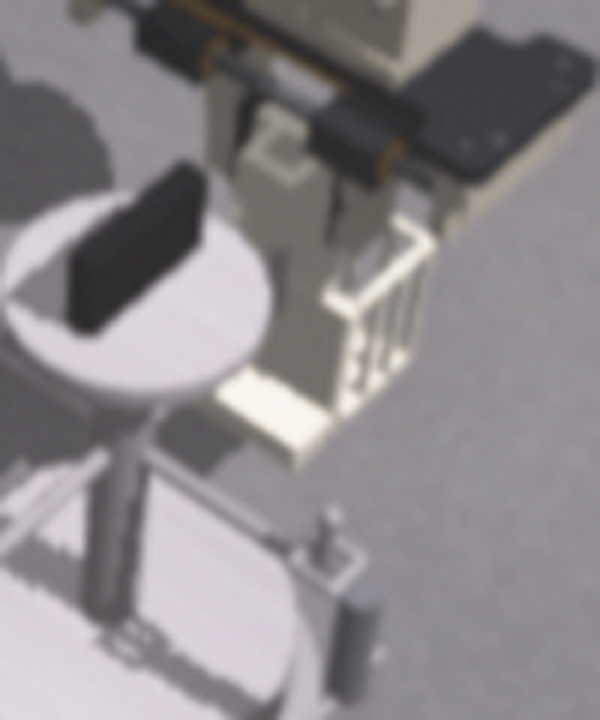

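View pics/n1_sceneo.png

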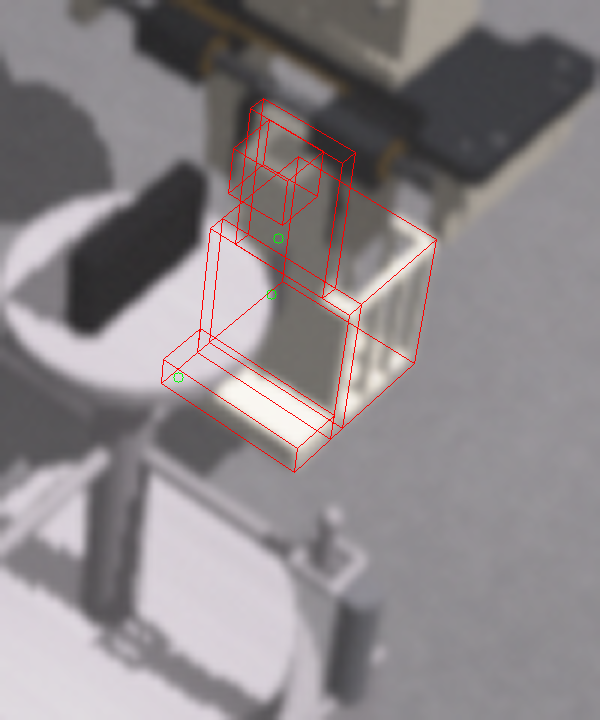

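View pics/n1_topo.png

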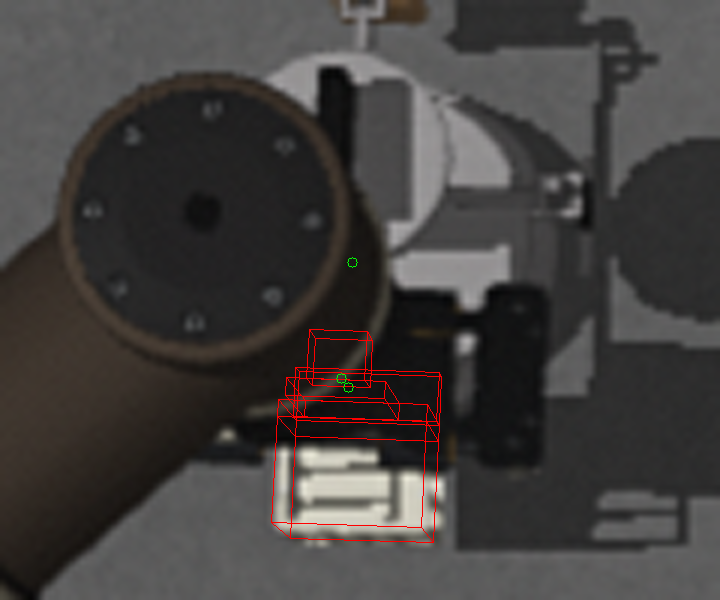

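>>> drive_tool(deltas=[[0,0.1,0,0,0,0],[0,0.2,0,0,0,0],[0,0.25,0,0,0,0.01],[0,0.25,0,0,0,0.02],[0,0.25,0,0,0,0.02],[0,0.25,0,0,0,0.02],[0,0.25,0,0,0,0.02],[0,0.25,0,0,0,0.02]])

```text
time_s: 26.23
tcp_pos: [0.494, 0.1989, 0.2096]
eef_rot: [-89.9, -0.1, 179.9]
contact_force: [0.7, -0.4, -4.0]
gripper_width: 0.0438
```

```bash
cat > look2.py <<'E'
from ov import *
import sys
t=sys.argv[1]
s=r.get_state(); p=s['tcp_pos']; print(p,s['eef_rot'],s['time_s'],s['contact_force'].round(1))
ims=[imaging.capture("scene").astype(float) for _ in range(3)]; im=np.mean(ims,0).astype(np.uint8)
o,e,k=(370,220),(430,295),8
im=im[o[1]:e[1],o[0]:e[0],::-1]; im=cv2.resize(im,None,fx=k,fy=k,interpolation=cv2.INTER_CUBIC)
im2=im.copy()
draw("scene",im2,pose((p[0]-.0002,p[1],p[2]-.0395),0),o,k)
hk=np.array([.5064,.1985,.164])
for q in(hk,hk+[0,0,.032]):
    u=(proj("scene",q)[0]-o)*k; cv2.circle(im2,tuple(int(v) for v in u),5,(0,255,0),1)
cv2.imwrite(f"pics/{t}.png",np.hstack([im,im2])[:,:800+160][:600,:])
E
python3 look2.py p1; python3 -c "
import cv2;i=cv2.imread('pics/p1.png');print(i.shape);cv2.imwrite('pics/p1s.png',cv2.resize(i,(800,500)))"
```

```text
[0.49404727 0.19886277 0.20958306] [-8.98819568e+01 -1.14226617e-01  1.79866588e+02] 26.2333 [ 0.7 -0.4 -4. ]
(600, 960, 3)
```

View pics/p1s.png

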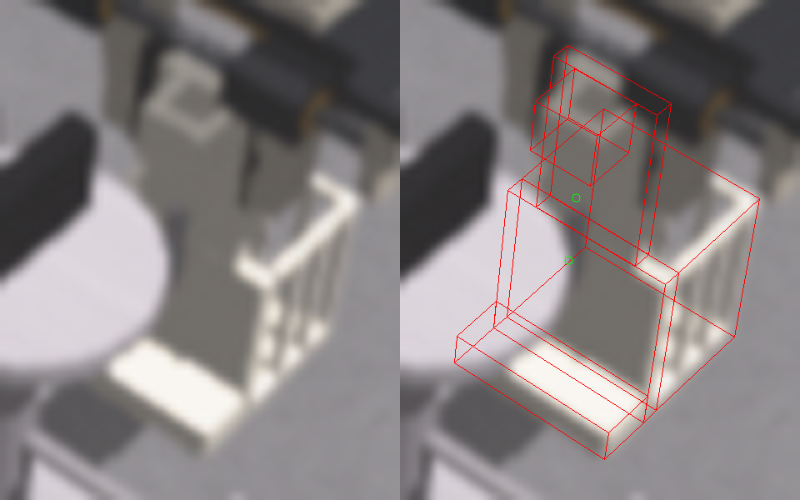

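```bash
python3 - <<'E'
from h import *
import glob
o,e,k=(380,235),(415,285),10
outs=[]
for f,c in(("j0",(0,0,1)),("g1",(0,0,1)),("m1",(310,120,4))):
    im=cv2.imread(f"pics/{f}.png")
    if c[2]==4: im=cv2.resize(im,None,fx=.25,fy=.25,interpolation=cv2.INTER_AREA)
    a=im[o[1]-c[1]:e[1]-c[1],o[0]-c[0]:e[0]-c[0]]
    a=cv2.resize(a,None,fx=k,fy=k,interpolation=cv2.INTER_CUBIC)
    if f=="g1":
        hk=np.array([.5064,.1985,.164])
        for q in(hk,hk+[0,0,.032],hk+[0.012,0,-.004]):
            u=(proj("scene",q)[0]-o)*k; cv2.circle(a,tuple(int(v) for v in u),5,(0,255,0),1)
    outs.append(a)
w=np.hstack(outs[:2]); cv2.imwrite("pics/q1.png",w); print(w.shape)
E
```

```text
(500, 700, 3)
```

View pics/q1.png

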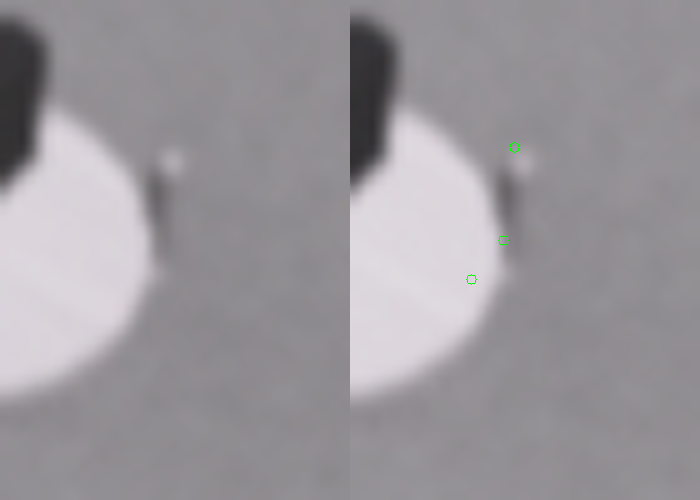

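```bash
python3 - <<'E'
from h import *
for n in("scene","top"):
    im=np.mean([imaging.capture(n).astype(float) for _ in range(2)],0).astype(np.uint8)[:,:,::-1]
    cv2.imwrite(f"pics/raw_{n}.png",im)
    o,e,k=((365,225),(430,292),11) if n=="scene" else ((225,240),(275,285),14)
    a=cv2.resize(im[o[1]:e[1],o[0]:e[0]],None,fx=k,fy=k,interpolation=cv2.INTER_CUBIC)
    for i in range(0,e[0]-o[0],5):
        cv2.putText(a,str(o[0]+i),(i*k,8),0,.3,(0,255,255),1); cv2.line(a,(i*k,10),(i*k,14),(0,255,255),1)
    for i in range(0,e[1]-o[1],5):
        cv2.putText(a,str(o[1]+i),(0,i*k+4),0,.3,(0,255,255),1)
    print(a.shape); cv2.imwrite(f"pics/s1_{n}.png",a)
E
```

```text
(737, 715, 3)
(630, 700, 3)
```

View pics/s1_scene.png

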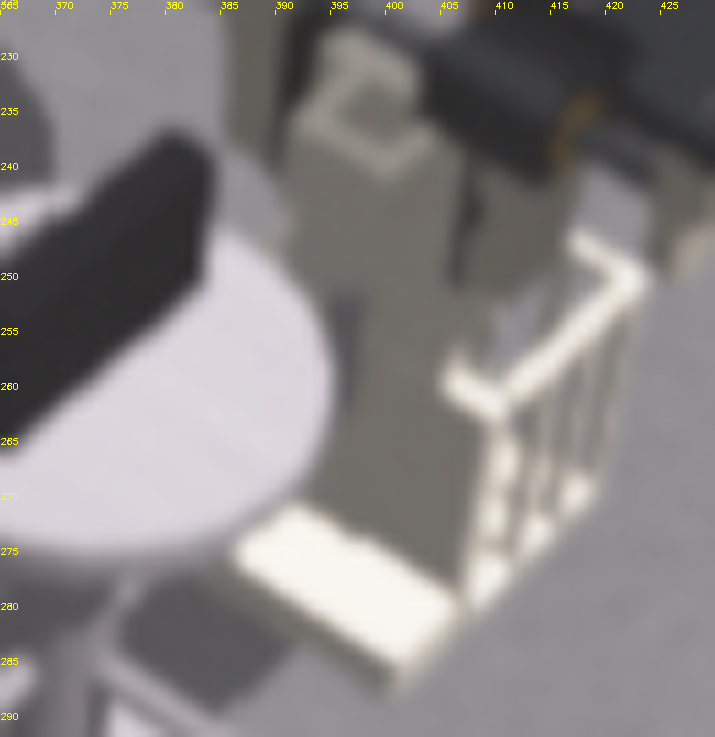

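View pics/s1_top.png

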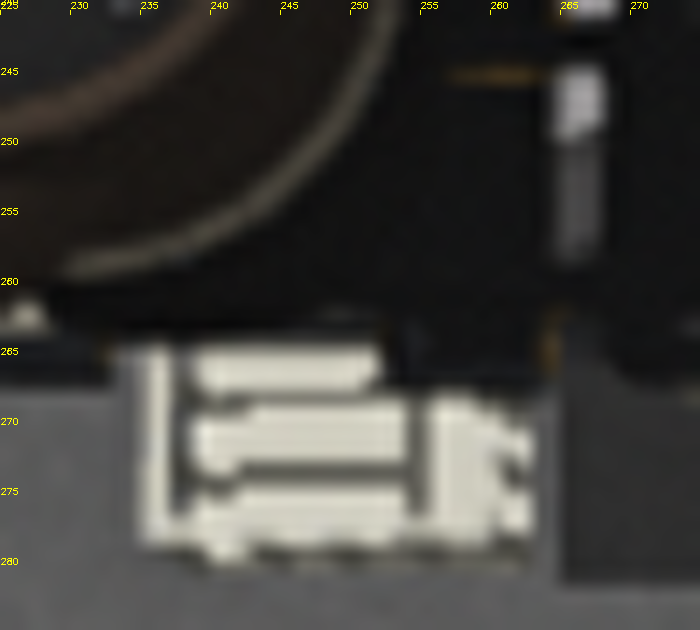

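```bash
python3 - <<'E'
from ov import *
from scipy.optimize import least_squares
sc=[((-75,-28,-35),(400.6,287.9)),((-60,-28,-35),(401.6,284.7)),((-60,-4,-35),(406.5,279.7)),((0,54,-35),(423.2,249.3)),((0,-4,-35),(410,262.7)),((75,-26,13),(391.1,235.9)),((75,-26,-13),(399.8,240.7)),((75,-4,-13),(404.7,236.8))]
tp=[((0,54,-35),(234.7,278.5)),((0,54,35),(262.8,277.8))]
def res(p,use_top=True):
    P=pose(p[:3],p[3],p[4]); e=[proj("scene",W(P,m))[0]-q for m,q in sc]
    if use_top: e+=[proj("top",W(P,m))[0]-q for m,q in tp]
    e.append([(p[4])*.3,(p[3])*.3]); return np.concatenate(e)
for u in(True,False):
    s=least_squares(res,[.494,.199,.170,0,0],args=(u,),loss='soft_l1'); print(s.x.round(4)); print(res(s.x,u).reshape(-1,2).round(1).tolist())
    print("eye",W(pose(s.x[:3],*s.x[3:]),(51,-12,0)))
print("pin tip",atz("scene",(396.75,250.65),.192))
im=cv2.imread("pics/m2.png"); cv2.imwrite("pics/m2z.png",cv2.resize(im[180:360,300:500],None,fx=4,fy=4,interpolation=cv2.INTER_CUBIC))
for q in([.5064,.1985,.164],[.5064,.1985,.196],[.54,.1985,.164]):print((proj("top",q)[0]-(170,190)+.5)*5, )
E
```

```text
[0.4931 0.1974 0.1677 1.9102 0.0332]
[[0.3, 1.1], [-0.1, 0.3], [0.6, -0.4], [-0.1, 0.1], [-0.3, -0.0], [-0.9, -0.2], [-0.2, 0.2], [0.4, -1.1], [1.0, 0.0], [-2.1, 0.3], [0.0, 0.6]]
eye [0.50510706 0.19778305 0.21865088]
[ 0.4765  0.1882  0.1485  0.7911 -0.2032]
[[0.2, 0.5], [-0.2, -0.2], [0.5, -0.7], [-0.1, 0.7], [-0.4, -0.0], [-0.4, 0.0], [-0.1, 0.4], [0.6, -0.6], [-0.1, 0.2]]
eye [0.48835274 0.18838765 0.19950306]
pin tip [0.50502228 0.1986498  0.192     ]
[392.88564196 325.72680334]
[387.04777259 317.6811288 ]
[394.90629403 267.04817507]
```

View pics/m2z.png

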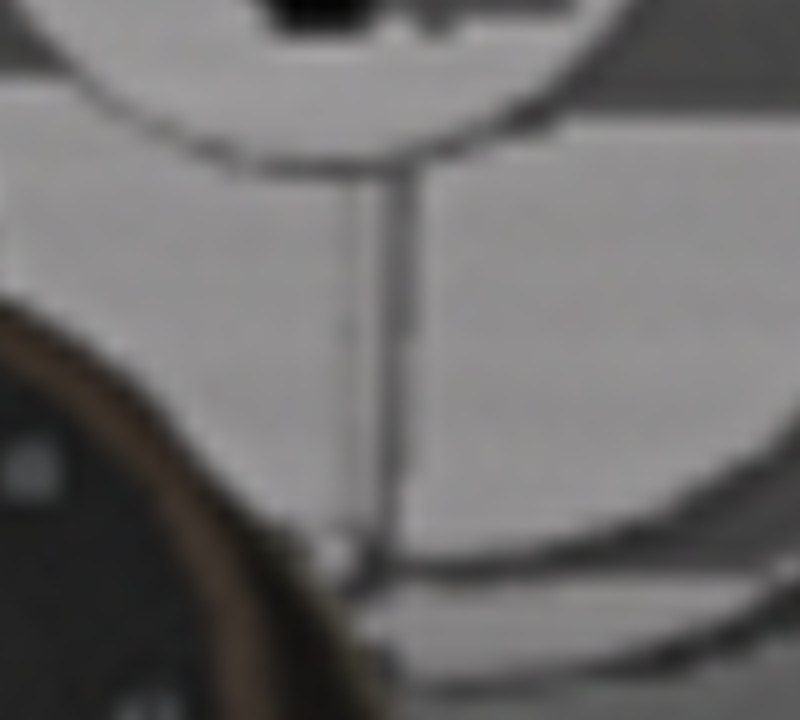

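>>> drive_tool(deltas=[[0,0,-0.4,0,0,0],[0,0,-0.9,0,0,0],[0,0,-1.4,0,0,0],[0,0,-1.9,0,0,0],[0,0,-2.4,0,0,0],[0,0,-2.8,0,0,0],[0,0,-3.1,0,0,0],[0,0,-3.2,0,0,0]])

```text
time_s: 27.25
tcp_pos: [0.4938, 0.1987, 0.1768]
eef_rot: [-89.8, -0.2, 179.9]
contact_force: [0.3, 0.2, -4.1]
gripper_width: 0.0437
```

>>> drive_tool(deltas=[[0,0,-0.1,0,0,0],[0,0,-0.3,0,0,0],[0,0,-0.5,0,0,0],[0,0,-0.7,0,0,0],[0,0,-0.9,0,0,0],[0,0,-1.1,0,0,0],[0,0,-1.2,0,0,0],[0,0,-1.2,0,0,0]])

```text
time_s: 27.92
tcp_pos: [0.494, 0.1988, 0.1653]
eef_rot: [-89.9, -0.1, 179.9]
contact_force: [-0.1, -0.1, -4.0]
gripper_width: 0.0434
```

```bash
python3 look.py t1
```

```text
[ 43.   10.2 -22.1   0.  -57.9  46.8] [0.49395151 0.19877141 0.16525491] [-8.98658286e+01 -1.36757665e-01  1.79862765e+02] 27.9167 [-0.1 -0.1 -4. ]
```

View pics/t1_scene.png

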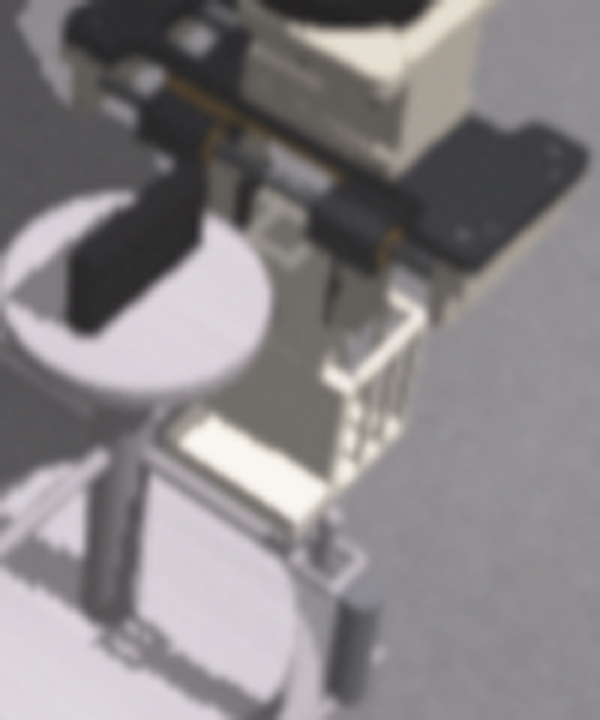

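>>> drive_tool(deltas=[[0,0,-0.2,0,0,0],[0,0,-0.4,0,0,0],[0,0,-0.6,0,0,0],[0,0,-0.8,0,0,0],[0,0,-1,0,0,0],[0,0,-1.1,0,0,0],[0,0,-1.1,0,0,0],[0,0,-1.1,0,0,0]])

```text
time_s: 28.68
tcp_pos: [0.4941, 0.1989, 0.1545]
eef_rot: [-89.9, -0.1, 179.9]
contact_force: [-0.3, -0.3, -2.4]
gripper_width: 0.0433
```

>>> drive_tool(deltas=[[0,0,-0.05,0,0,0],[0,0,-0.1,0,0,0],[0,0,-0.15,0,0,0],[0,0,-0.2,0,0,0],[0,0,-0.2,0,0,0],[0,0,-0.2,0,0,0],[0,0,-0.2,0,0,0],[0,0,-0.2,0,0,0]])

```text
time_s: 29.35
tcp_pos: [0.4941, 0.1989, 0.1526]
eef_rot: [-89.9, -0.1, 179.9]
contact_force: [-0.1, -0.5, -3.3]
gripper_width: 0.0437
```

>>> drive_tool(deltas=[[0,0,-0.05,0,0,0],[0,0,-0.1,0,0,0],[0,0,-0.15,0,0,0],[0,0,-0.2,0,0,0],[0,0,-0.2,0,0,0],[0,0,-0.2,0,0,0],[0,0,-0.2,0,0,0],[0,0,-0.2,0,0,0]])

```text
time_s: 30.02
tcp_pos: [0.4942, 0.199, 0.151]
eef_rot: [-89.9, -0.1, 179.9]
contact_force: [-3.7, -0.2, 4.8]
gripper_width: 0.0437
```

>>> drive_tool(deltas=[[0,0,0,0,0,0],[0,0,0,0,0,0],[0,0,0,0,0,0],[0,0,0,0,0,0],[0,0,0,0,0,0],[0,0,0,0,0,0],[0,0,0,0,0,0],[0,0,0,0,0,0]], claw=0.9)

```text
time_s: 30.68
tcp_pos: [0.4941, 0.1989, 0.1505]
eef_rot: [-89.9, -0.1, 179.9]
contact_force: [0.1, -0.7, 0.1]
gripper_width: 0.0784
```

```bash
python3 look.py u1
```

```text
[ 43.   11.  -23.2   0.  -55.9  46.8] [0.49411562 0.19885911 0.1505067 ] [-8.98787476e+01 -1.15857940e-01  1.79863651e+02] 30.6833 [ 0.1 -0.7  0.1]
```

View pics/u1_sceneo.png

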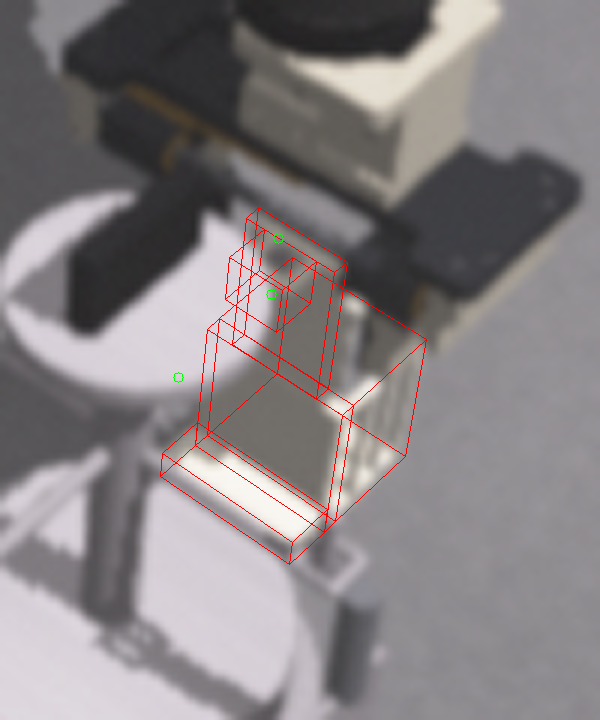

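>>> drive_tool(deltas=[[0,0,1,0,0,0],[0,0,2.5,0,0,0],[0,0,4.5,0,0,0],[0,0,7,0,0,0],[0,0,10,0,0,0],[-1.5,0,13,0,0,0],[-4,0,15,0,0,0],[-7,0,16,0,0,0]])

```text
time_s: 31.45
tcp_pos: [0.4249, 0.1992, 0.314]
eef_rot: [-90.0, 0.1, 179.8]
contact_force: [-1.6, 0.1, 0.3]
gripper_width: 0.0787
```

>>> drive_tool(deltas=[[-1,-4,0,0,0,0],[-1,-8,0,0,0,0],[-1,-12,0,0,0,0],[-1,-16,0,0,0,0],[-1,-20,0,0,0,0],[-1,-24,0,0,0,0],[-1,-28,0,0,0,0],[-1,-32,0,0,0,0]])

```text
time_s: 32.12
tcp_pos: [0.4135, -0.123, 0.3119]
eef_rot: [-89.9, 0.0, 179.9]
contact_force: [1.6, 0.7, 0.7]
gripper_width: 0.0789
```

```bash
python3 - <<'E'
from h import *
for n in("scene","top"): cv2.imwrite(f"pics/z_{n}.png",imaging.capture(n)[:,:,::-1])
crop("scene",320,210,450,360,"pics/v1.png",4)
crop("top",180,180,330,300,"pics/v2.png",5)
s=r.get_state(); print(s['tcp_pos'],s['time_s'],s['contact_force'],s['gripper_width'])
for l in["rack_center","rack_eye","hook_free"]:
    P=both(l); print(l,P)
E
```

```text
[ 0.41371323 -0.12248581  0.31114082] 32.3167 [ 0.24155353  0.06431672 -1.34583973] 0.07853539352653188
rack_center {'scene': [(array([241.1, 187. ]), 0.78), (array([395.2, 269.6]), 0.71)], 'top': [(array([248.6, 257.9]), 0.92)]}
rack_eye {'scene': [(array([395.7, 258.4]), 0.92), (array([254.6, 187.3]), 0.64)], 'top': [(array([448.6, 285.6]), 0.84), (array([247.2, 252.9]), 0.77)]}
hook_free {'scene': [(array([399.2, 262.4]), 0.61), (array([396.1, 260.1]), 0.59), (array([370.8, 250.4]), 0.32)], 'top': [(array([248.5, 250.5]), 0.87)]}
```

View pics/v1.png

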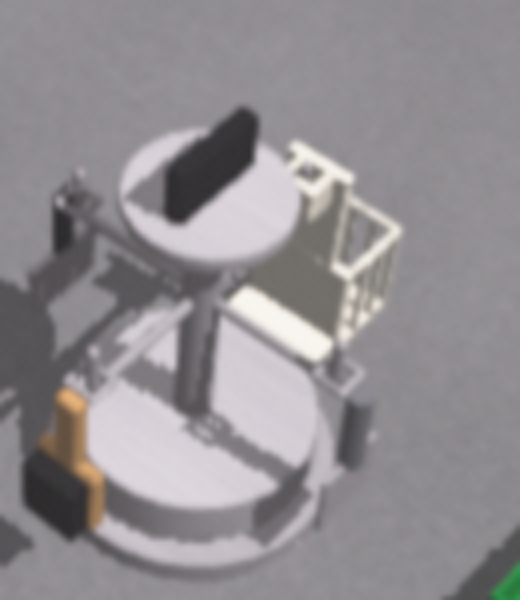

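View pics/v2.png

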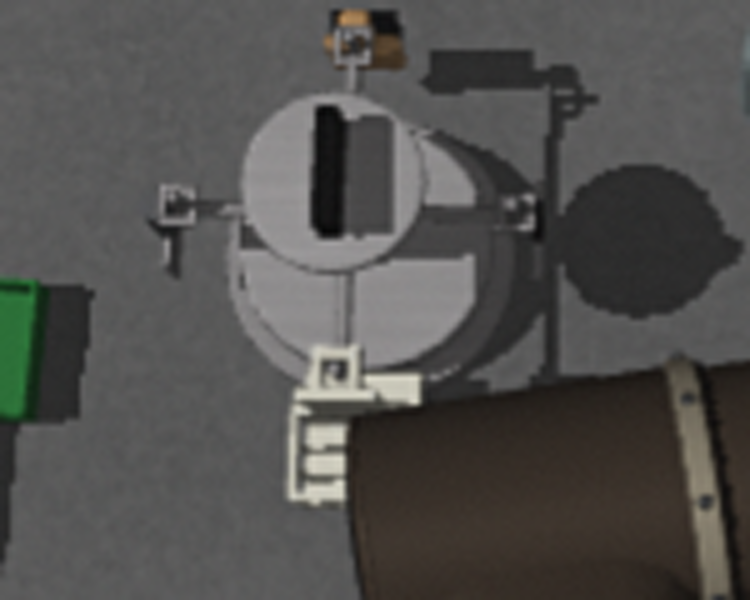

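View pics/z_scene.png

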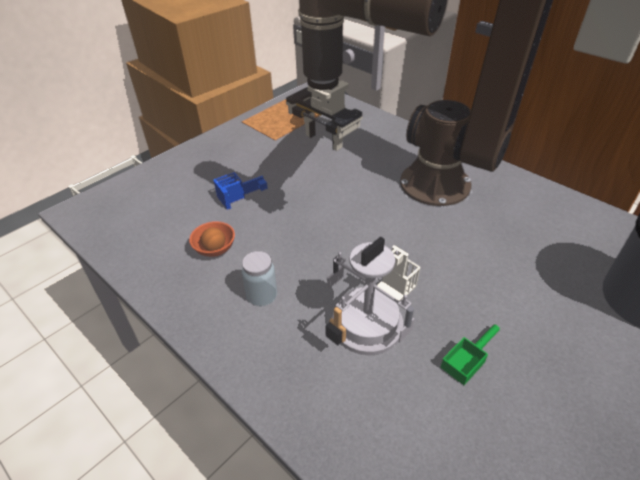

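```bash
python3 - <<'E'
from ov import *
im=cv2.imread("pics/z_scene.png"); o,e,k=(360,220),(440,310),7
a=cv2.resize(im[o[1]:e[1],o[0]:e[0]],None,fx=k,fy=k,interpolation=cv2.INTER_CUBIC)
draw("scene",a,pose((.4945,.199,.113),0),(o[0]-.5,o[1]-.5),k); cv2.imwrite("pics/w1.png",a)
E
```

```text
(no output)
```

View pics/w1.png

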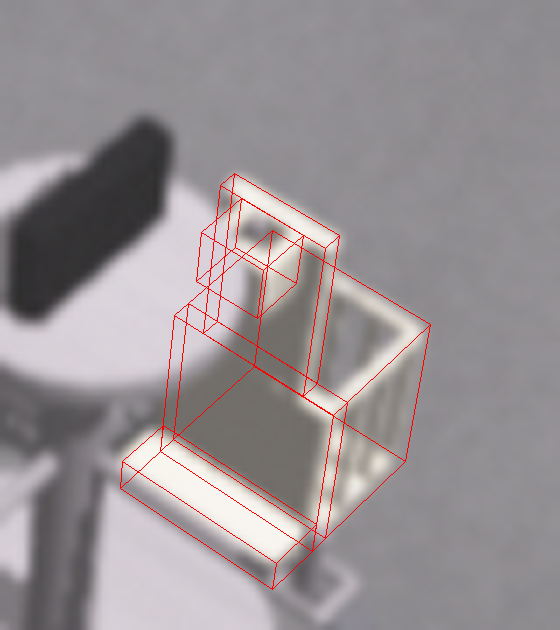

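The overlay of the fully seated, upright pose matches the picture, and the pin shows inside the eye in the top view. I hand the job in.

```bash
python3 -c "
from plant import r
print(r.close_job())"
```

```text
the job is handed in; nothing more can be done
None
```

The white hay rack now hangs on the carousel's empty hook, and I handed the job in at about 32 s of the 72 s allowed. No verdict came back.

- **Carousel:** I gripped the knob and turned it about 122 degrees clockwise, so the empty hook points straight at the robot. This was done before the rack was moved.
- **Rack:** I picked it up by the neck, tilted it upright and stood it on the shelf. I then gripped it again from above by the neck's edges, lowered the eye over the hook's tip until it touched, and let go.

**Last checks:**
- On release the rack stayed in place.
- In the top picture the hook's tip shows inside the square eye.
- In the scene picture, a drawing of the fully seated, upright rack lines up with the real one to about a pixel (about 2.5 mm).
- The gripper is open and well clear of everything. The bowl with the ball, the jar and the scoop show where they were at the start.

**Where readings disagreed:** my estimates of the eye and hook positions differed by 1–3 mm between the two cameras and the arm's own reading, within the 4 mm of play each way. A fit of the rack from the scene camera alone was off by more than a centimetre, so I did not use it. In the final picture the trained networks ranked the blue rack first in two of their four rack searches. I went by the picture there.

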